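# Hang the heat shield on its stud by the side slot

### The arm

A 6-joint arm with a two-finger parallel gripper is mounted at the origin on the work surface. World frame = base frame: x ahead of the robot, y to its left, z up, the work surface at z = 0. Lengths are in m, angles in rad, forces in N, time in s.
With the tool pointing down it reaches from about 0.275 to 0.85 m from the base axis. Payload 19 kg.
Tool frame: the origin (TCP) lies midway between the tips of the shut fingers; the grasp point (between the pads) lies 19 mm behind it; z points along the fingers, y is the direction in which the jaws open and shut (so a half turn about z gives the same grasp; the last joint's range is limited). The gripper opens to 85 mm and grips with 20 to 120 N. Pads are 22 mm wide; open, the fingers measure 114 mm over their backs; the gripper's body (76 mm by 85 mm) begins 54 mm behind the grasp point. The pads swing forward as they close: fully open they stand 13 mm farther back than shut.
Start: joints at [1.119, 0.15, 1.437, -0, 1.554, -0.134], TCP at [0.18, 0.546, 0.199] pointing down, gripper open.
Joint ranges: [-2.8, 2.8], [-0.68, 2.1], [0.12, 2.68], [-1.39, 4.53], [0.16, 2.79], [-2.81, 2.81]. Speed limits (rad/s): [1.89, 1.89, 2.22, 3.01, 3.01, 3.01].

### API

Orientations are given as [roll, pitch, yaw] about the fixed x, y, z axes, in that order (R = Rz(yaw) Ry(pitch) Rx(roll)).
In Python, from bench import bot, cams gives the robot as it stands.
- The arm moves only by the shell command python3 -m handwheel 'ROWS' [FORCE]. ROWS is JSON, a list of rows, each a list of 7 numbers: the shift along the tool's x, y, z in cm, then the turn, a rotation vector about the tool's x, y, z in degrees, then the closure, from -1 (fully open) to 1 (shut). A call has exactly 8 rows; each row is the pose to reach, as a shift and turn from the pose commanded when the call began, along the tool's axes at that moment; what a row does not reach only later rows make up. A row lasts 1/10 s, in which the tool goes at most 50 mm and 8.59 degrees, less where a joint would pass 70% of its speed; a pose out of reach is approached as far as the arm can. A call with a gripper value outside its range is refused whole. The fingers move at their own pace and stop on an object; FORCE is the grip in N (left out, the last holds). Time passes only in rows, so rows that repeat a pose let the fingers close, or fill a call up. It gives the time, the measured TCP pose, the force and the opening at its end, in the units of the state.
- bot.get_state(): the state, without advancing time (a new reading comes with each control period).
- cams.grab_frame(name): name is "side" or "top"; returns a dict with "image" (420x560x3 uint8, red, green, blue), "fx", "fy", "cx", "cy" (pixels), "extrinsics" (4x4, takes a point from camera to world coordinates). Camera axes: x right, y up, looking along -z (the intrinsics and any distortion apply to the point x, -y, -z); pixel columns grow to the right and rows downward; lengths in m; the calibration is good to about 2 mm. A picture is of the moment at which its call begins. There is no depth.
- bot.hand_in(): hands the job in, once; it reports no verdict.
The state is a dict: "t": time; "qpos": joint angles; "joint_velocities": joint speeds; "joint_torque": joint torques, N m; "tcp_pos": TCP position; "eef_rot": TCP orientation; "wrist_force": force on the tool from outside, world axes, zero at the start; "ft_torque": the same for the moment, N m; "opening": opening from 0.0 (shut) to 1.0 (fully open).
Only numpy, scipy, OpenCV 4.12 (cv2) and the standard library are available. Lean on these libraries where they do the work, as an engineer would, in place of code of your own. Each camera call takes 0.05 s, during which the arm holds its last target.

### The job

Lift the glassblower's heat shield out of its wooden rest and hang it on the headed stud of the steel stand: slide its side slot sideways over the stud's neck until the stud is at the slot's closed end, then let it down gently so that the stud sits in the notch, and leave it hanging there straight and still. Feel your way with light contact rather than forcing it, and leave the jar, the tumbler and the wooden paddle where they are.

Things in the scene. Friction and masses are not known exactly. Their poses are not given: they have to be found in the camera images.
- shield_grip (a point): centre of the shield's wooden grip, to be grasped from above: 18 mm thick (shield x), 70 mm long (y), 45 mm high (z), on the top edge of the upright plate and over its centre of mass. Shield, 0.25 to 0.42 kg: aluminium plate 5 mm thick in its y-z plane; from this point its bottom edge is at z = -157.5 mm, top edge at z = -22.5, closed side edge at y = -68. Both faces alike: may hang either way round.
- shield_mouth (a point): mouth of the shield's side slot, mid-height, 62 mm along y and 62.5 mm below the grip's centre, same axes. The slot opens to +y, is 10 mm high and runs level from here 68 mm towards -y to its closed end. The plate below it stops here; the arm above it goes on 28 mm further to +y, its underside (the slot's flat roof, 5 mm above this point) overhanging.
- shield_notch (a point): middle of the roof of the notch at the slot's closed end, 49.5 mm straight below the grip's centre, same axes; it rests on the stud when the shield hangs. The notch is 12 mm wide (6 mm to either side; its -y wall is in line with the slot's closed end) and goes up 8 mm from the slot's roof.
- shield: the whole shield; origin at the middle of its bottom edge, 157.5 mm below the grip's centre; x through its thickness, y towards the slot's mouth, z up to the grip.
- rest: fixed dark wooden rest, 80 x 190 mm, 42 mm high, origin at the centre of its underside; a groove 7 mm wide and 30 mm deep along its y holds the shield upright, its bottom edge 12 mm above the table.
- stand: fixed steel stand; origin on the underside of its foot (110 x 110 x 10 mm, x = -35 to +75 mm), straight below the middle of the stud's neck; z up, stud pointing to -x at y = 0. Post 24 mm square (x = 16 to 40 mm), 140 mm high. On it is clamped a collar (x = 6 to 50 mm, 36 mm wide, from 30 mm below to 16 mm above the stud's axis), which carries the stud.
- stud_nominal (a point): nominal middle of the stud's neck, 140 mm above the stand's origin, same axes. The collar may be clamped up to 15 mm higher or lower, so the real stud is that much above or below this point (firm, not measured). Stud: neck 8 mm thick, 12 mm long (x = -6 to +6 mm), then a head 24 mm across and 4 mm thick at its -x end. The shield hangs in the plane x = 0.
- jar: bystander: green glass jar with steel lid, 72 mm across, 115 mm high; origin at its underside.
- tumbler: bystander: amber glass tumbler, 72 mm across, 85 mm high; origin at its underside.
- paddle: bystander: wooden paddle lying flat, about 0.25 m long along its x; origin at its underside.
Mind the look-alikes: they are no part of the job. There is more than one size of the shield; the job needs the middle-sized. There is more than one size of the rest; the job needs the smaller.

How it is judged:
By the outcome, as a careful person would: the job done as asked, in the order asked, and still so for the second after the job is handed in, with the robot touching nothing.
It also fails if it takes over 58 s, if anything falls off the work surface, if the arm or the gripper's body presses on something with over 40 N, if the wrist force passes 120 N, or if a joint passes its speed limit or range.

## Working session

There is one attempt and no reset: what is moved stays moved. The work goes in short steps, Python scripts to look and compute and a shell command to move; the robot and the scene stay as the last step left them, time stands still between calls to the robot, and variables do not carry over. Pictures are saved under pics/ and viewed, and the job is handed in when it is done.

```bash
ls; mkdir -p pics; python3 - <<'E'
from bench import bot,cams
import cv2
for n in("side","top"):
    f=cams.grab_frame(n); cv2.imwrite(f"pics/{n}0.png",f["image"][:,:,::-1])
    print(n,{k:f[k] for k in f if k!="image"})
print(bot.get_state())
E
```

```text
pics
side {'fx': 421.463693314634, 'fy': 421.463693314634, 'cx': 269.6882519926587, 'cy': 208.46302919966598, 'extrinsics': array([[ 0.9844462 ,  0.12952933, -0.1186922 ,  0.34192312],
       [-0.17563948,  0.71001385, -0.68193189, -0.72700881],
       [-0.00405707,  0.6921723 ,  0.7217209 ,  0.94707302],
       [ 0.        ,  0.        ,  0.        ,  1.        ]])}
top {'fx': 421.75723816619706, 'fy': 421.75723816619706, 'cx': 276.8280746247775, 'cy': 212.76518581733112, 'extrinsics': array([[ 0.02372294,  0.98920647, -0.14459522,  0.33689158],
       [-0.9993142 ,  0.01935062, -0.03157032,  0.03519102],
       [-0.02843156,  0.145245  ,  0.98898713,  1.12102918],
       [ 0.        ,  0.        ,  0.        ,  1.        ]])}
{'t': 0.1, 'qpos': array([ 1.11900971e+00,  1.50925460e-01,  1.43791560e+00,  1.41251545e-05,
        1.55376758e+00, -1.34011385e-01]), 'joint_velocities': array([ 1.49090989e-04, -3.98087667e-04, -2.88348251e-03,  3.01463791e-04,
        1.59635877e-03, -8.46822165e-05]), 'joint_torque': array([ 3.76806885e-03, -7.14373541e+01, -5.71797144e+01, -2.55613777e-04,
        6.98674325e-03,  4.40828114e-05]), 'tcp_pos': array([0.17958097, 0.54599811, 0.19846741]), 'eef_rot': array([-3.14058766e+00, -1.49742809e-04,  2.82381710e+00]), 'wrist_force': array([ 0.26831432, -0.04015779, -0.03537916]), 'ft_torque': array([-0.01420543, -0.0270461 ,  0.00786168]), 'opening': 0.9999987640141476}
```

View pics/side0.png

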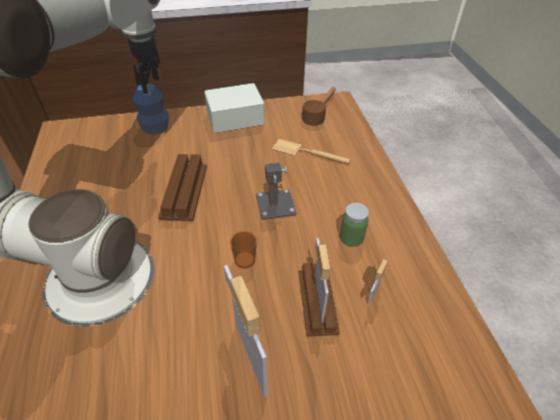

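View pics/top0.png

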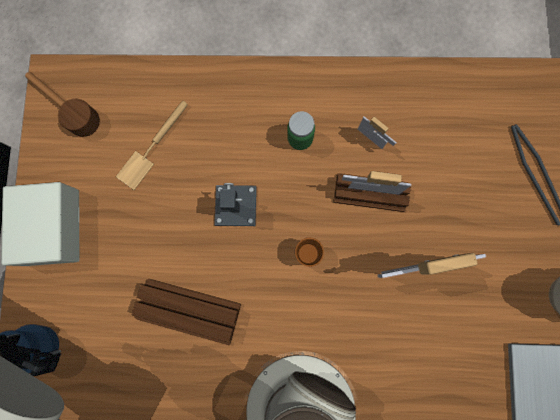

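The side view shows the middle shield in the smaller rest (grip about (325,261)), the stand about (275,190), the jar at (355,225) and the tumbler at (244,250). In the top view the grip is at (385,177), the stand at (236,205), the jar at (301,130), the tumbler at (309,252) and the paddle at (150,145). I'll zoom in on these.

```bash
python3 - <<'E'
import cv2
a=cv2.imread("pics/top0.png");b=cv2.imread("pics/side0.png")
r=lambda im,x0,y0,x1,y1,s:cv2.resize(im[y0:y1,x0:x1],None,fx=s,fy=s,interpolation=cv2.INTER_CUBIC)
cv2.imwrite("pics/z1.png",r(a,200,100,420,270,3.5))
cv2.imwrite("pics/z2.png",r(b,230,140,400,340,3))
cv2.imwrite("pics/z3.png",r(b,250,155,305,220,9))
cv2.imwrite("pics/z4.png",r(a,205,175,265,235,9))
E
```

```text
(no output)
```

View pics/z1.png

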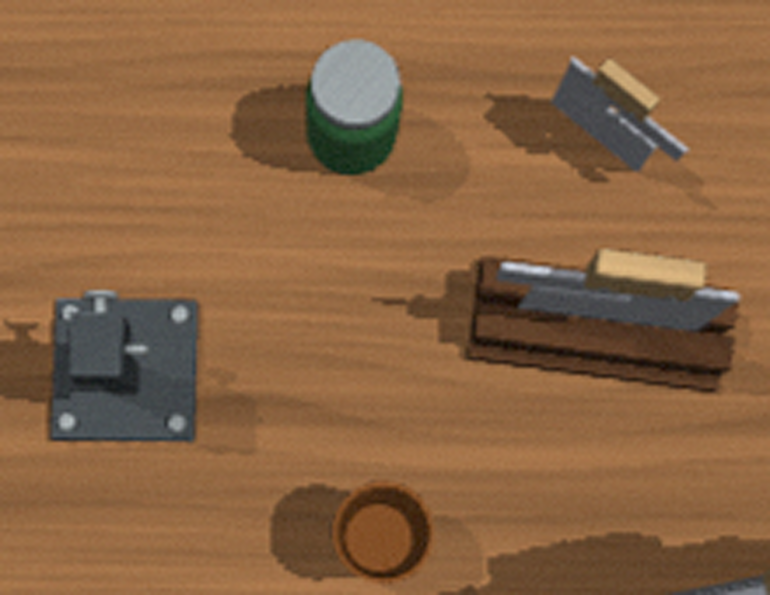

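View pics/z2.png

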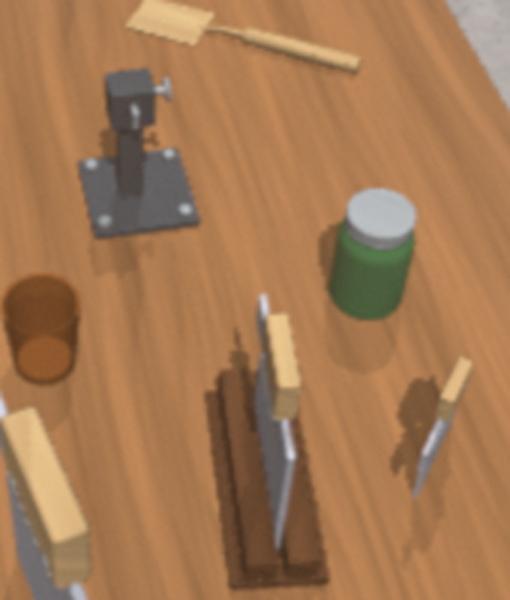

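View pics/z3.png

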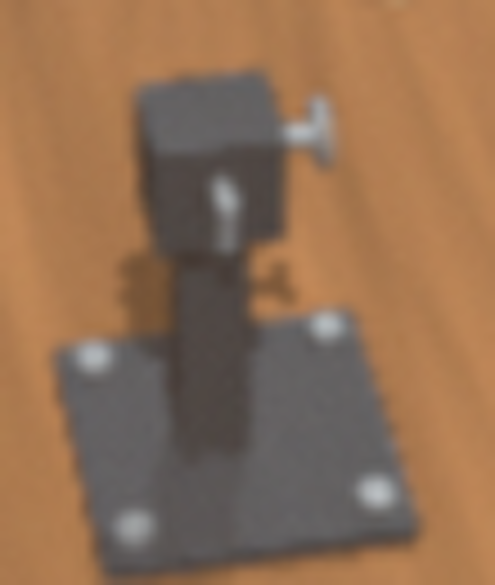

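View pics/z4.png

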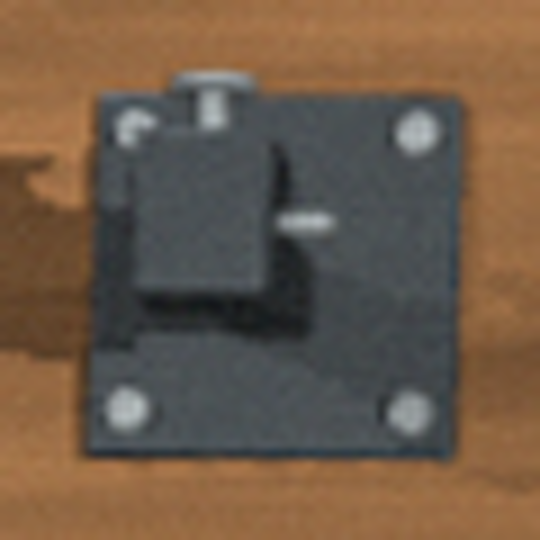

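```bash
cat > h.py <<'E'
import numpy as np,cv2
from scipy.optimize import least_squares
from bench import bot,cams
K={}
def grab(n):
    f=cams.grab_frame(n); return f["image"],f
def ray(f,u,v):
    d=np.array([(u-f["cx"])/f["fx"],-(v-f["cy"])/f["fy"],-1.]); E=f["extrinsics"]
    return E[:3,3],E[:3,:3]@d
def onz(f,u,v,z):
    o,d=ray(f,u,v); return o+d*(z-o[2])/d[2]
def proj(f,P):
    E=f["extrinsics"]; c=E[:3,:3].T@(np.asarray(P,float)-E[:3,3])
    return np.array([f["cx"]+f["fx"]*c[0]/-c[2],f["cy"]-f["fy"]*c[1]/-c[2]])
def tri(f1,p1,f2,p2):
    A=[];b=[]
    for f,p in((f1,p1),(f2,p2)):
        o,d=ray(f,*p); d=d/np.linalg.norm(d); M=np.eye(3)-np.outer(d,d); A.append(M);b.append(M@o)
    x=np.linalg.lstsq(np.vstack(A),np.hstack(b),rcond=None)[0]
    return x,[proj(f1,x)-p1,proj(f2,x)-p2]
E
python3 - <<'E'
from h import *
R={}
for n,boxg,boxs in(("top",(355,165,415,195),(205,175,265,235)),("side",(305,235,345,290),(245,155,305,225))):
    im,f=grab(n); hsv=cv2.cvtColor(im,cv2.COLOR_RGB2HSV)
    for nm,b in(("grip",boxg),("stand",boxs)):
        c=hsv[b[1]:b[3],b[0]:b[2]].astype(int)
        if nm=="grip": m=(c[...,0]>12)&(c[...,0]<28)&(c[...,2]>150)&(c[...,1]>60)
        else: m=((c[...,1]<90)&(c[...,2]<140))
        m=m.astype(np.uint8)*255
        k,l,st,ce=cv2.connectedComponentsWithStats(m)
        i=1+np.argmax(st[1:,4]); mm=(l==i).astype(np.uint8)
        cn=max(cv2.findContours(mm,0,1)[0],key=cv2.contourArea)
        print(n,nm,st[i],ce[i]+b[:2]); print(cv2.minAreaRect(cn)[0]+np.array(b[:2]),cv2.boxPoints(cv2.minAreaRect(cn))+b[:2])
        print(cv2.approxPolyDP(cn,2.0,True)[:,0]+b[:2])
        s=600/max(m.shape); v=np.hstack([cv2.resize(im[b[1]:b[3],b[0]:b[2],::-1],None,fx=s,fy=s,interpolation=0)]); 
        cv2.imwrite(f"pics/m_{n}_{nm}.png",cv2.resize(mm*255,None,fx=6,fy=6,interpolation=0))
E
```

```text
top grip [  0   0  60  20 719] [388.73574409 172.72044506]
[384.5 174.5] [[355. 165.]
 [414. 165.]
 [414. 184.]
 [355. 184.]]
[[355 165]
 [358 169]
 [355 170]
 [355 174]
 [366 175]
 [370 170]
 [373 178]
 [414 183]
 [414 165]]
top stand [   9    8   43   43 1615] [235.02352941 205.25201238]
[235.11019135 204.41464806] [[213.78726387 224.95668411]
 [215.30700874 182.40382099]
 [256.43312073 183.872612  ]
 [254.91337585 226.42547607]]
[[216 185]
 [214 224]
 [254 225]
 [255 186]
 [236 186]
 [232 183]]
side grip [   0    0   40   55 1425] [328.52561404 257.61824561]
[324.5 262. ] [[305. 235.]
 [344. 235.]
 [344. 289.]
 [305. 289.]]
[[305 235]
 [305 262]
 [308 248]
 [315 262]
 [314 244]
 [315 238]
 [319 237]
 [318 246]
 [324 270]
 [322 279]
 [329 275]
 [332 289]
 [344 289]
 [344 245]
 [337 235]]
side stand [  11    8   40   56 1231] [274.74898457 195.74492283]
[272.50000191 191.        ] [[248.8235321  168.29411697]
 [282.70588684 159.8235302 ]
 [296.17647171 213.70588303]
 [262.29411697 222.1764679 ]]
[[266 164]
 [270 190]
 [261 196]
 [256 194]
 [261 217]
 [295 214]
 [289 190]
 [286 193]
 [284 190]
 [276 189]
 [282 171]
 [279 163]]
```

```bash
python3 - <<'E'
from h import *
for n,g,t in(("top",[(385,177),(390,180),(380,174)],[(385,160),(420,175)]),("side",[(324,258),(327,268),(322,250)],[(345,250),(300,250)])):
    im,f=grab(n); hsv=cv2.cvtColor(im,cv2.COLOR_RGB2HSV)
    print(n,[hsv[v,u].tolist() for u,v in g],[hsv[v,u].tolist() for u,v in t])
    b=(355,165,415,195) if n=="top" else (305,235,345,300)
    c=im[b[1]:b[3],b[0]:b[2],::-1]; cv2.imwrite(f"pics/g_{n}.png",cv2.resize(c,None,fx=10 if n=="top" else 9,fy=10 if n=="top" else 9,interpolation=0))
# stand
S={}
for n in("top","side"):
    S[n]=grab(n)[1]
for n,pts in(("top",[(216,185),(214,224),(254,225),(255,186)]),("side",[(256.5,193.5),(261.5,217.5),(295.5,214),(289,190)])):
    P=np.array([onz(S[n],u,v,.01) for u,v in pts]); print(n,P.round(4),P.mean(0).round(4),[np.linalg.norm(P[i]-P[i-1]).round(4) for i in range(4)])
E
```

```text
top [[18, 107, 219], [18, 105, 178], [18, 105, 208]] [[14, 141, 155], [13, 139, 160]]
side [[19, 102, 231], [17, 107, 220], [19, 100, 233]] [[14, 136, 161], [14, 139, 174]]
top [[0.5719 0.2368 0.01  ]
 [0.4658 0.2374 0.01  ]
 [0.4653 0.1305 0.01  ]
 [0.571  0.1312 0.01  ]] [0.5185 0.184  0.01  ] [np.float64(0.1056), np.float64(0.1061), np.float64(0.1069), np.float64(0.1057)]
side [[0.4663 0.2311 0.01  ]
 [0.4651 0.1256 0.01  ]
 [0.5692 0.1213 0.01  ]
 [0.5716 0.2282 0.01  ]] [0.518  0.1766 0.01  ] [np.float64(0.1053), np.float64(0.1054), np.float64(0.1042), np.float64(0.1069)]
```

View pics/g_top.png

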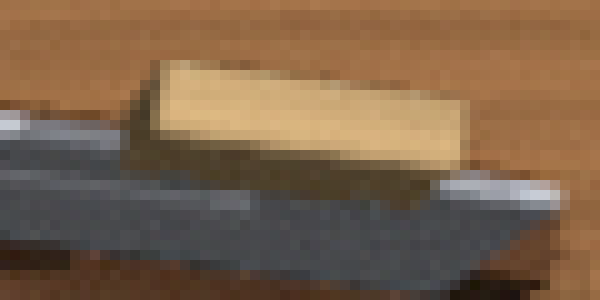

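View pics/g_side.png

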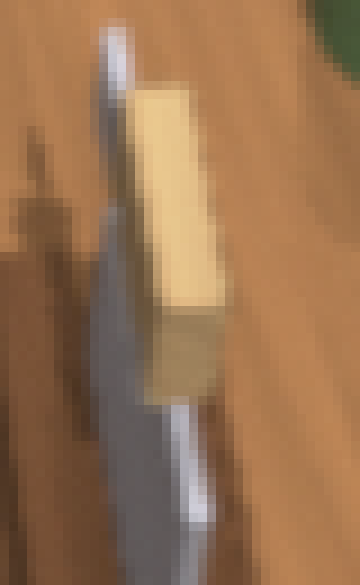

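```bash
cat >> h.py <<'E'
def griptop(im,b,vmin=170):
    hsv=cv2.cvtColor(im,cv2.COLOR_RGB2HSV)[b[1]:b[3],b[0]:b[2]].astype(int)
    m=((hsv[...,0]>15)&(hsv[...,1]<125)&(hsv[...,1]>80)&(hsv[...,2]>vmin)).astype(np.uint8)
    k,l,st,ce=cv2.connectedComponentsWithStats(m); i=1+np.argmax(st[1:,4])
    cn=max(cv2.findContours((l==i).astype(np.uint8),0,1)[0],key=cv2.contourArea)
    return ce[i]+b[:2],st[i],cv2.boxPoints(cv2.minAreaRect(cn))+b[:2]
E
python3 - <<'E'
from h import *
im,ft=grab("top"); c1,s1,b1=griptop(im,(355,165,415,195))
im,fs=grab("side"); c2,s2,b2=griptop(im,(305,235,345,300),205)
print(c1,s1,b1,c2,s2,b2,sep="\n")
print(tri(ft,c1,fs,c2)); print(onz(ft,*c1,.192),onz(fs,*c2,.192))
P=np.array([onz(ft,u,v,.192) for u,v in b1]);print(P,[np.linalg.norm(P[i]-P[i-1]).round(4) for i in range(4)])
P=np.array([onz(fs,u,v,.192) for u,v in b2]);print(P,[np.linalg.norm(P[i]-P[i-1]).round(4) for i in range(4)])
# stud head, foot tri
for p,q in (((229,184.5),(285.8,169.5)),((235,205),(275.6,203.75)),):
    print(tri(ft,p,fs,q))
print(bot.get_state()["t"])
E
```

```text
[385.71634615 176.04807692]
[ 16   6  31  11 208]
[[370.39756584 177.41785049]
 [371.32251549 170.63488865]
 [401.4442215  174.74239349]
 [400.51927185 181.52535629]]
[324.17419355 256.41290323]
[ 14  10  11  24 155]
[[318.91200161 245.0160017 ]
 [325.16000175 243.88000011]
 [329.4960022  267.72800064]
 [323.24800301 268.86400223]]
(array([ 0.56152667, -0.17816287,  0.1871075 ]), [array([-0.00877047,  0.09607799]), array([ 0.09335178, -0.02389752])])
[ 0.56057056 -0.17706766  0.192     ] [ 0.55988999 -0.18172362  0.192     ]
[[ 0.55684799 -0.14294882  0.192     ]
 [ 0.57247566 -0.14514278  0.192     ]
 [ 0.56415725 -0.21205284  0.192     ]
 [ 0.54860332 -0.20971235  0.192     ]] [np.float64(0.0673), np.float64(0.0158), np.float64(0.0674), np.float64(0.0157)]
[[ 0.55663604 -0.14799064  0.192     ]
 [ 0.57159052 -0.14731868  0.192     ]
 [ 0.56318248 -0.2137242   0.192     ]
 [ 0.54896027 -0.21421813  0.192     ]] [np.float64(0.0667), np.float64(0.015), np.float64(0.0669), np.float64(0.0142)]
(array([0.54738171, 0.18219031, 0.1395157 ]), [array([ 0.02448956, -0.46030658]), array([-0.36631015,  0.09118402])])
(array([5.19643754e-01, 1.84517537e-01, 2.47678868e-04]), [array([-0.00173   ,  0.03703156]), array([ 0.03108545, -0.00688186])])
0.5
```

Grip is at about (0.560, −0.179), yaw −7.1°. The stud plane is x≈0.5385 and y≈0.18, with the stud pointing to world +x. In height and y the two cameras differ by 5–7 mm, so I'll compare shield and stud within the same view later and then feel for contact. Next is a helper to convert world goals to tool rows.

```bash
cat >> h.py <<'E'
from scipy.spatial.transform import Rotation as Ro
def goal(p,yaw,s=None):
    s=s or bot.get_state(); R=Ro.from_euler("xyz",s["eef_rot"])
    d=R.inv().apply(np.array(p)-s["tcp_pos"])*100
    t=(R.inv()*Ro.from_euler("xyz",[np.pi,0,np.radians(yaw)])).as_rotvec(degrees=True)
    print("shift cm",d.round(2),"turn deg",t.round(2))
E
python3 - <<'E'
from h import *
goal([.18,.546,.33],161.8);goal([.37,.25,.33],120);goal([.56,-.179,.28],82.9)
E
```

```text
shift cm [-4.000e-02 -1.000e-02 -1.311e+01] turn deg [-0.01 -0.   -0.01]
shift cm [-27.33 -22.19 -13.1 ] turn deg [-1.000e-02  0.000e+00  4.179e+01]
shift cm [-58.79 -57.    -8.1 ] turn deg [-1.000e-02  0.000e+00  7.889e+01]
```

```bash
python3 -m handwheel '[[0,0,-4,0,0,0,-1],[-1,-1,-9,0,0,5,-1],[-4,-3.5,-13,0,0,10,-1],[-8,-6.5,-13.1,0,0,17,-1],[-12,-9.5,-13.1,0,0,23,-1],[-16,-13,-13.1,0,0,30,-1],[-20.5,-16.5,-13.1,0,0,36,-1],[-25,-20,-13.1,0,0,42,-1]]' 40
python3 -c "
from h import *
goal([.46,.08,.33],100);goal([.53,-.05,.31],90);goal([.56,-.179,.28],82.9)"
```

```text
t: 1.3
tcp_pos: [0.3425, 0.2952, 0.3303]
eef_rot: [3.141, 0.0, 2.087]
wrist_force: [1.9, 1.4, 0.2]
opening: 1.0
shift cm [-24.51  -0.4    0.03] turn deg [ 0.04 -0.   19.57]
shift cm [-39.28  -0.73   2.03] turn deg [ 4.000e-02 -1.000e-02  2.957e+01]
shift cm [-51.98  -4.48   5.02] turn deg [ 4.000e-02 -1.000e-02  3.667e+01]
```

```bash
python3 -m handwheel '[[-5,0,0,0,0,5,-1],[-10,0,0,0,0,9,-1],[-15,-0.2,0,0,0,14,-1],[-20,-0.3,0,0,0,18,-1],[-25,-0.4,0,0,0,22,-1],[-30,-0.5,0.6,0,0,25,-1],[-35,-0.6,1.2,0,0,28,-1],[-40,-0.8,2,0,0,31,-1]]'
python3 -c "
from h import *
goal([.56,-.179,.26],82.9)"
```

```text
t: 2.1
tcp_pos: [0.5338, -0.055, 0.3103]
eef_rot: [3.141, 0.0, 1.547]
wrist_force: [0.9, 1.2, -0.2]
opening: 0.998
shift cm [-12.33   2.91   5.04] turn deg [0.05 0.01 5.75]
```

```bash
python3 -m handwheel '[[-4,1,1,0,0,2,-1],[-8,1.9,2,0,0,4,-1],[-11,2.6,3.5,0,0,5.75,-1],[-12.3,2.9,5,0,0,5.75,-1],[-12.3,2.9,5,0,0,5.75,-1],[-12.3,2.9,5,0,0,5.75,-1],[-12.3,2.9,5,0,0,5.75,-1],[-12.3,2.9,5,0,0,5.75,-1]]'
python3 -c "
from h import *
goal([.56,-.179,.153],82.9)
for n,b in(('side',(230,180,430,380)),('top',(300,100,460,260))):
    im,f=grab(n); print(n,proj(f,bot.get_state()['tcp_pos'])); cv2.imwrite(f'pics/a_{n}.png',cv2.resize(im[b[1]:b[3],b[0]:b[2],::-1],None,fx=3,fy=3))
"
```

```text
t: 2.9
tcp_pos: [0.5597, -0.1755, 0.2613]
eef_rot: [3.14, 0.0, 1.451]
wrist_force: [-0.3, 0.1, 0.2]
opening: 0.998
shift cm [-0.34  0.05 10.83] turn deg [0.08 0.03 0.23]
side [326.22915776 234.32894716]
top [392.62045574 168.78004146]
```

View pics/a_side.png

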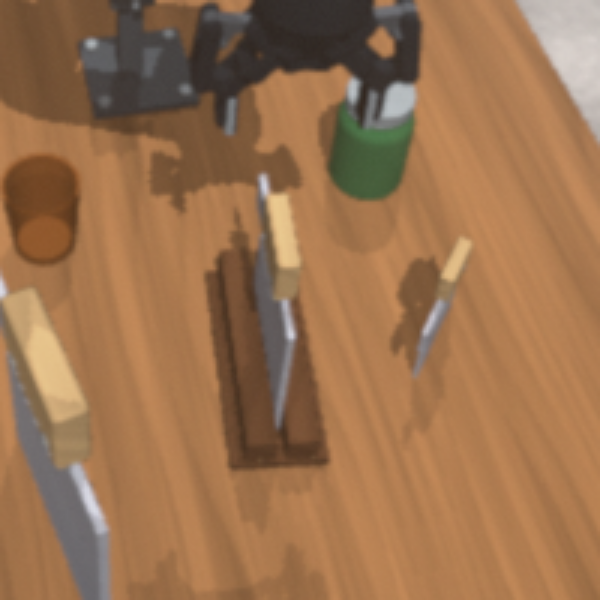

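View pics/a_top.png

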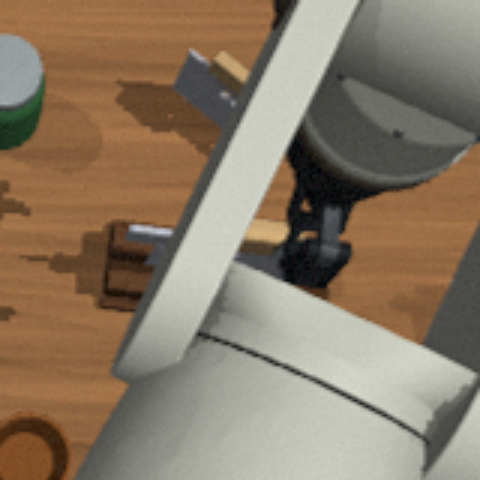

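```bash
python3 - <<'E'
from h import *
im,f=grab("side"); s=bot.get_state(); R=Ro.from_euler("xyz",s["eef_rot"])
for k in(.0425,.05,-.0425,-.05):
    print(k,proj(f,s["tcp_pos"]+R.apply([0,k,-.013])))
b=(285,170,375,245); v=cv2.resize(im[b[1]:b[3],b[0]:b[2],::-1],None,fx=8,fy=8,interpolation=cv2.INTER_CUBIC); v=cv2.convertScaleAbs(v,alpha=1.6,beta=20)
cv2.imwrite("pics/b1.png",v)
E
```

```text
0.0425 [346.8142985  229.63283403]
0.05 [350.34002912 229.47106698]
-0.0425 [306.7090192 231.4729385]
-0.05 [303.15729599 231.63589814]
```

View pics/b1.png

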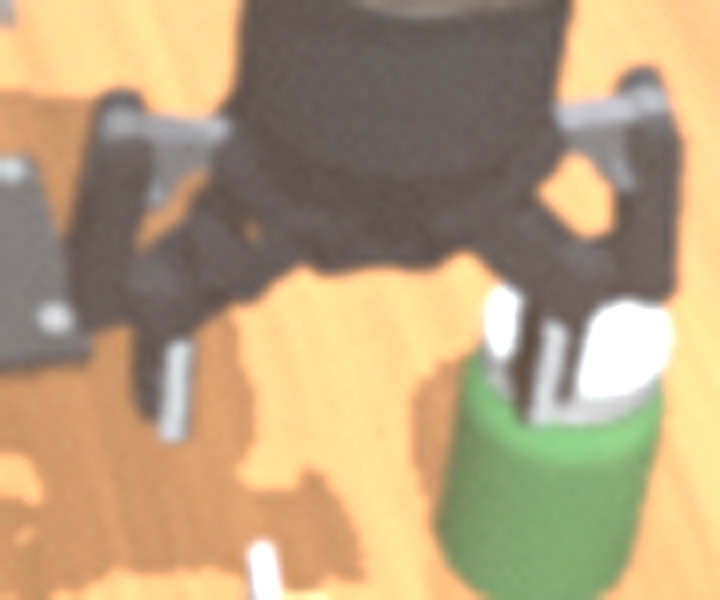

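```bash
python3 -m handwheel '[[-0.2,0,2,0,0,0.2,-1],[-0.2,0,4,0,0,0.2,-1],[-0.2,0,6,0,0,0.2,-1],[-0.2,0,8,0,0,0.2,-1],[-0.2,0,9.3,0,0,0.2,-1],[-0.2,0,9.3,0,0,0.2,0],[-0.2,0,9.3,0,0,0.2,0.3],[-0.2,0,9.3,0,0,0.2,0.3]]'
cat > look.py <<'E'
from h import *
import sys
n,tag=sys.argv[1:3]; b=list(map(int,sys.argv[3:7])); s=float(sys.argv[7])
im,f=grab(n); v=cv2.resize(im[b[1]:b[3],b[0]:b[2],::-1],None,fx=s,fy=s,interpolation=cv2.INTER_CUBIC); v=cv2.convertScaleAbs(v,alpha=1.4,beta=20)
cv2.imwrite(f"pics/{tag}.png",v)
E
python3 look.py side c1 290 200 360 290 6.5
```

```text
t: 3.85
tcp_pos: [0.5597, -0.1786, 0.1685]
eef_rot: [3.14, 0.001, 1.446]
wrist_force: [0.4, -0.0, -0.7]
opening: 0.512
```

View pics/c1.png

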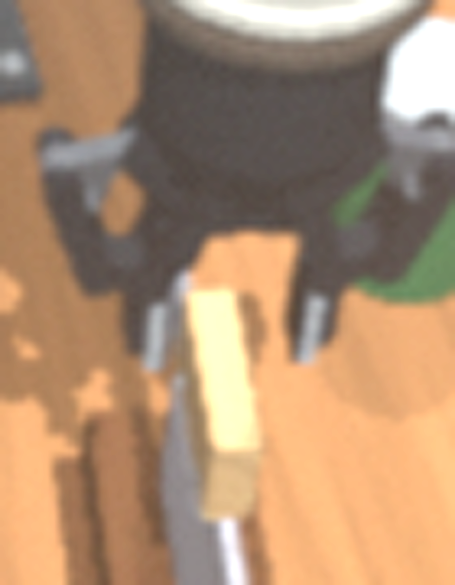

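```bash
python3 - <<'E'
from h import *
im,f=grab("side"); s=bot.get_state(); print(s["tcp_pos"],s["opening"])
for dz in(0,.006,.013): print(proj(f,s["tcp_pos"]+[0,0,dz]),proj(f,s["tcp_pos"]+[0,-.011,dz]))
o,d=ray(f,325.4,256.2)
for z in (.1685,.175,.1815): print(o+d*(z-o[2])/d[2])
im,f=grab("top"); cv2.imwrite("pics/c2.png",cv2.convertScaleAbs(cv2.resize(im[120:240,320:460,::-1],None,fx=5,fy=5,interpolation=cv2.INTER_CUBIC),alpha=1.4,beta=20))
E
```

```text
[ 0.55962574 -0.17857514  0.1681857 ] 0.3561285677975977
[322.76695046 261.70818659] [324.03722229 265.57535176]
[322.99625156 260.12118163] [324.27412304 263.99344242]
[323.26640439 258.25143978] [324.55325105 262.12955974]
[ 0.56961644 -0.16466353  0.1685    ]
[ 0.56771552 -0.16935833  0.175     ]
[ 0.5658146  -0.17405313  0.1815    ]
```

View pics/c2.png

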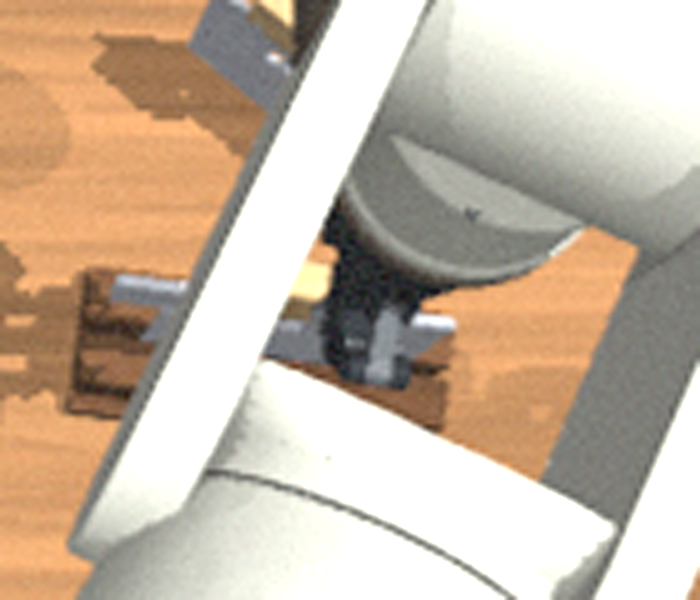

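```bash
python3 look.py side c3 295 215 355 290 8; python3 -c "
from h import *
print(bot.get_state()['opening'])"
```

```text
0.35184580426285367
```

View pics/c3.png

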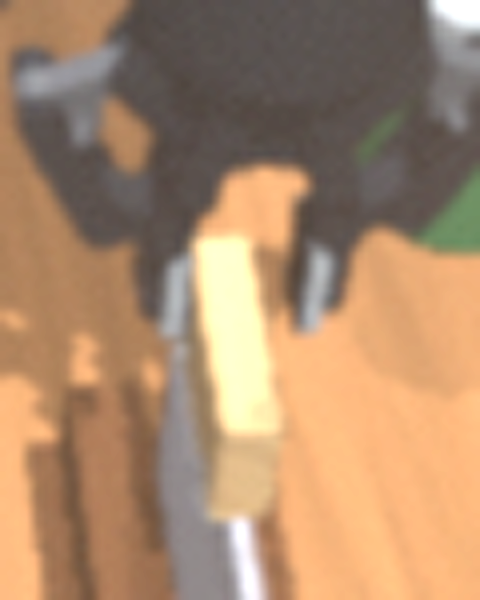

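```bash
python3 - <<'E'
from h import *
ft=grab("top")[1]; fs=grab("side")[1]; s=bot.get_state(); R=Ro.from_euler("xyz",s["eef_rot"])
for yy in(0,-.02,-.045,-.055,):
  for h in(0,-.02,-.04,-.06,-.08):
    P=s["tcp_pos"]+R.apply([0,yy,h]); print(yy,h,proj(ft,P).round(1),proj(fs,P).round(1), proj(fs,s["tcp_pos"]+R.apply([0,-yy,h])).round(1))
E
python3 look.py side c4 280 150 370 240 6.5;python3 look.py top c5 380 160 420 205 13
```

```text
0 0 [383.9 179. ] [322.6 261.9] [322.6 261.9]
0 -0.02 [385.9 177. ] [323.4 256.5] [323.4 256.5]
0 -0.04 [388. 175.] [324.2 251. ] [324.2 251. ]
0 -0.06 [390.1 172.8] [325.  245.3] [325.  245.3]
0 -0.08 [392.4 170.5] [325.8 239.5] [325.8 239.5]
-0.02 0 [382.9 187.5] [313.9 262.3] [331.3 261.5]
-0.02 -0.02 [384.9 185.7] [314.5 256.9] [332.2 256.1]
-0.02 -0.04 [387.  183.8] [315.2 251.4] [333.1 250.6]
-0.02 -0.06 [389.1 181.8] [315.9 245.7] [334.1 244.9]
-0.02 -0.08 [391.3 179.7] [316.6 239.9] [335.1 239.1]
-0.045 0 [381.7 198.1] [303.  262.7] [342.2 261. ]
-0.045 -0.02 [383.7 196.5] [303.5 257.4] [343.3 255.6]
-0.045 -0.04 [385.7 194.9] [303.9 251.9] [344.3 250.1]
-0.045 -0.06 [387.8 193.1] [304.4 246.2] [345.5 244.5]
-0.045 -0.08 [390.  191.3] [305.  240.4] [346.6 238.6]
-0.055 0 [381.2 202.4] [298.6 262.9] [346.5 260.8]
-0.055 -0.02 [383.1 200.9] [299.  257.6] [347.7 255.5]
-0.055 -0.04 [385.2 199.3] [299.4 252.1] [348.8 249.9]
-0.055 -0.06 [387.3 197.7] [299.9 246.4] [350.  244.3]
-0.055 -0.08 [389.5 195.9] [300.3 240.6] [351.3 238.4]
```

View pics/c4.png

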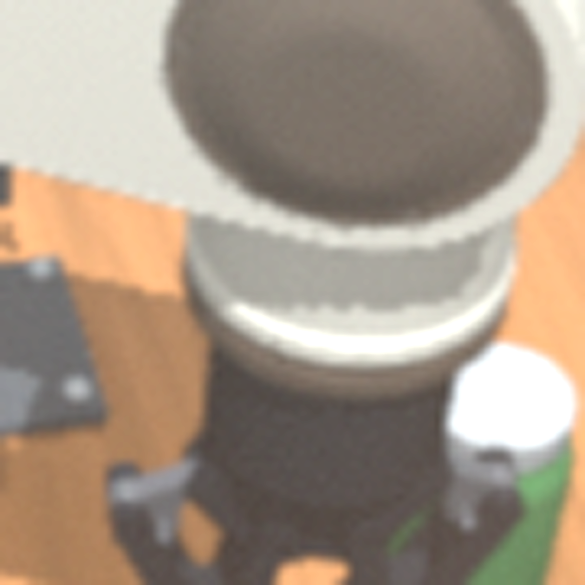

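View pics/c5.png

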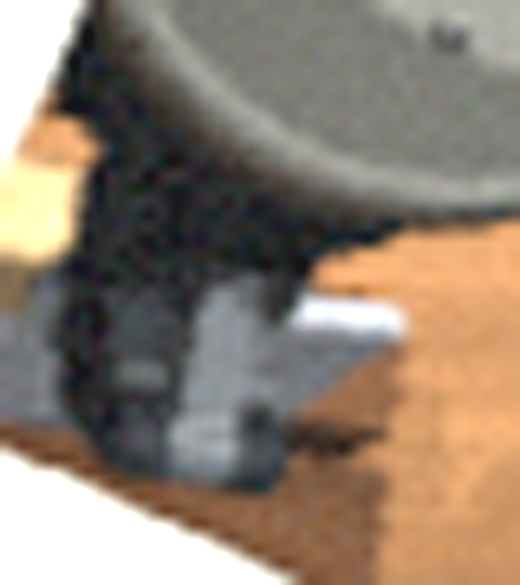

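```bash
python3 - <<'E'
from h import *
ft=grab("top")[1]; fs=grab("side")[1]
R=Ro.from_euler("xyz",[-3.1406,0,2.8238]); p=np.array([.17958,.546,.19847])
for yy in(-.0425,.0425):
  for h in(0,-.013,-.05): print(yy,h,proj(ft,p+R.apply([0,yy,h])).round(1),proj(fs,p+R.apply([0,yy,h])).round(1))
for n,b,s in(("top",(0,300,110,400),7),("side",(110,20,190,140),5)):
    im=cv2.imread(f"pics/{n}0.png")[b[1]:b[3],b[0]:b[2]]
    cv2.imwrite(f"pics/d_{n}.png",cv2.convertScaleAbs(cv2.resize(im,None,fx=s,fy=s,interpolation=cv2.INTER_CUBIC),alpha=1.8,beta=30))
E
```

```text
-0.0425 0 [ 67.5 350. ] [150.  104.9]
-0.0425 -0.013 [ 64.3 351.1] [149.1 101.3]
-0.0425 -0.05 [ 54.7 354.3] [146.6  91. ]
0.0425 0 [ 31.9 336.1] [158.4  91.1]
0.0425 -0.013 [ 28.2 337. ] [157.7  87.6]
0.0425 -0.05 [ 17.  339.6] [155.5  77.4]
```

View pics/d_top.png

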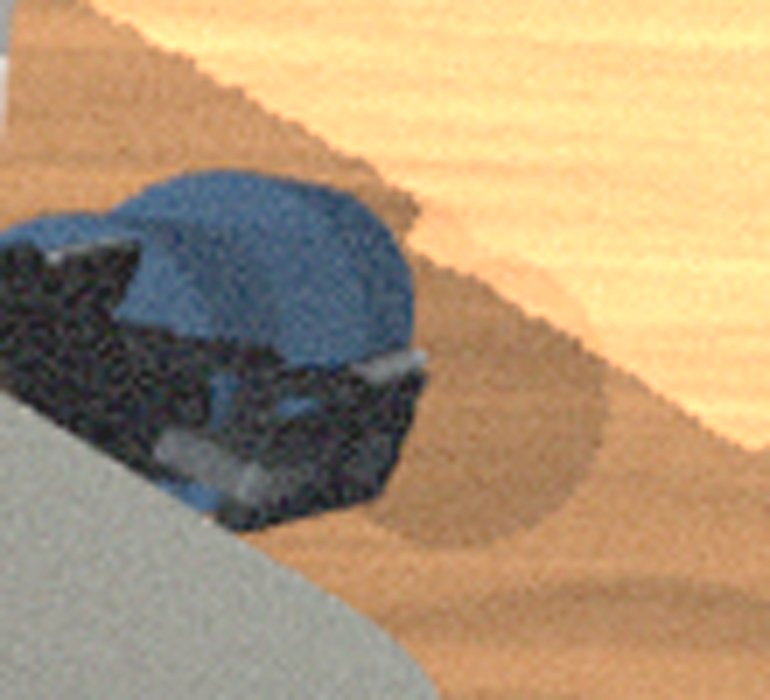

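View pics/d_side.png

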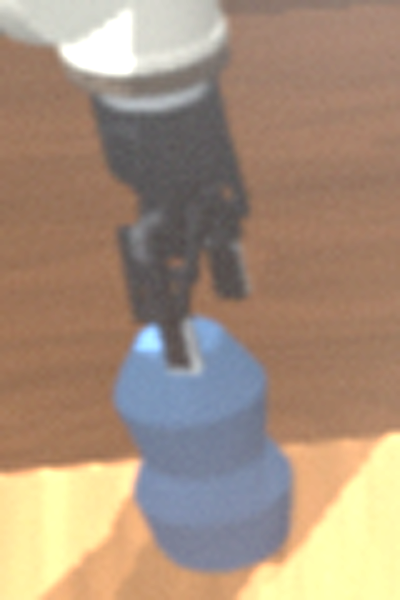

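Tips appear about 28 mm higher than the TCP reading implies, consistently in both views and at two poses, while x and y look centred on the grip. Going to TCP z≈0.14 works under either reading, so I'll descend slowly and watch the force.

```bash
python3 -m handwheel '[[0,0,0.5,0,0,0,0.3],[0,0,1,0,0,0,0.3],[0,0,1.5,0,0,0,0.3],[0,0,2,0,0,0,0.3],[0,0,2.4,0,0,0,0.3],[0,0,2.7,0,0,0,0.3],[0,0,2.7,0,0,0,0.3],[0,0,2.7,0,0,0,0.3]]'
python3 look.py side e1 295 215 355 290 8
```

```text
t: 5.15
tcp_pos: [0.5593, -0.1785, 0.1403]
eef_rot: [3.141, 0.0, 1.446]
wrist_force: [-0.4, -0.7, 0.3]
opening: 0.345
```

View pics/e1.png

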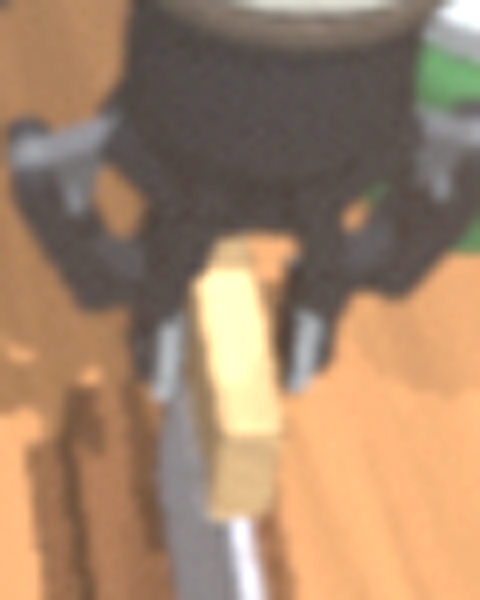

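```bash
python3 -m handwheel '[[0,-0.1,0.3,0,0,0,0.3],[0,-0.1,0.6,0,0,0,0.3],[0,-0.1,0.9,0,0,0,0.3],[0,-0.1,1.2,0,0,0,0.35],[0,-0.1,1.4,0,0,0,0.4],[0,-0.1,1.4,0,0,0,0.42],[0,-0.1,1.4,0,0,0,0.45],[0,-0.1,1.4,0,0,0,0.45]]' 25
python3 look.py side e2 295 215 355 290 8
```

```text
t: 6.0
tcp_pos: [0.5583, -0.1784, 0.1264]
eef_rot: [3.141, 0.0, 1.446]
wrist_force: [0.1, -0.2, -0.3]
opening: 0.275
```

View pics/e2.png

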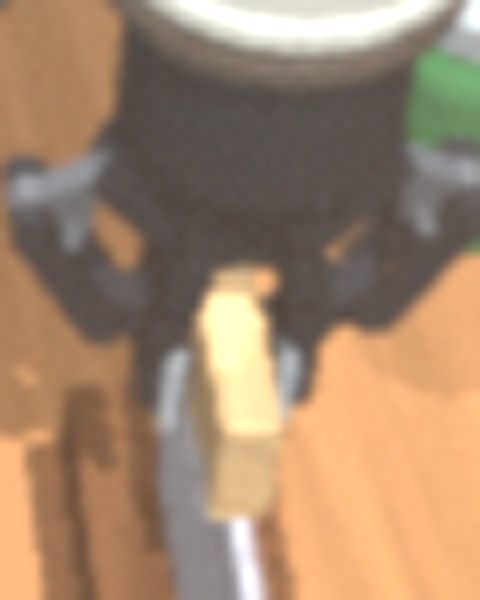

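```bash
python3 -m handwheel '[[0,0,0,0,0,0,0.47],[0,0,0,0,0,0,0.49],[0,0,0,0,0,0,0.51],[0,0,0,0,0,0,0.53],[0,0,0,0,0,0,0.55],[0,0,0,0,0,0,0.57],[0,0,0,0,0,0,0.59],[0,0,0,0,0,0,0.59]]' 20
```

```text
t: 6.85
tcp_pos: [0.5585, -0.1784, 0.1263]
eef_rot: [3.141, 0.0, 1.446]
wrist_force: [2.3, -0.5, -0.4]
opening: 0.208
```

```bash
python3 -m handwheel '[[0,0.04,0,0,0,0,0.6],[0,0.05,0,0,0,0,0.62],[0,0.05,0,0,0,0,0.66],[0,0.05,0,0,0,0,0.7],[0,0.05,0,0,0,0,0.8],[0,0.05,0,0,0,0,0.9],[0,0.05,0,0,0,0,1],[0,0.05,0,0,0,0,1]]' 30
python3 look.py side e3 295 215 355 290 8
```

```text
t: 7.65
tcp_pos: [0.5588, -0.1784, 0.1263]
eef_rot: [3.142, 0.0, 1.446]
wrist_force: [1.2, 0.8, 2.9]
opening: 0.207
```

View pics/e3.png

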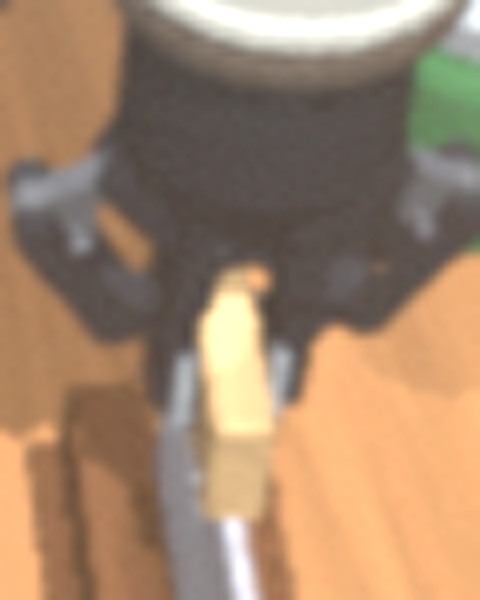

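```bash
python3 -m handwheel '[[0,0,0,0,0,0,1],[0,0,-0.3,0,0,0,1],[0,0,-0.7,0,0,0,1],[0,0,-1.1,0,0,0,1],[0,0,-1.5,0,0,0,1],[0,0,-1.9,0,0,0,1],[0,0,-2,0,0,0,1],[0,0,-2,0,0,0,1]]' 60
python3 look.py side e4 275 215 355 315 6
```

```text
t: 8.5
tcp_pos: [0.5588, -0.1784, 0.1465]
eef_rot: [3.141, 0.0, 1.446]
wrist_force: [-0.5, -0.4, -2.4]
opening: 0.203
```

View pics/e4.png

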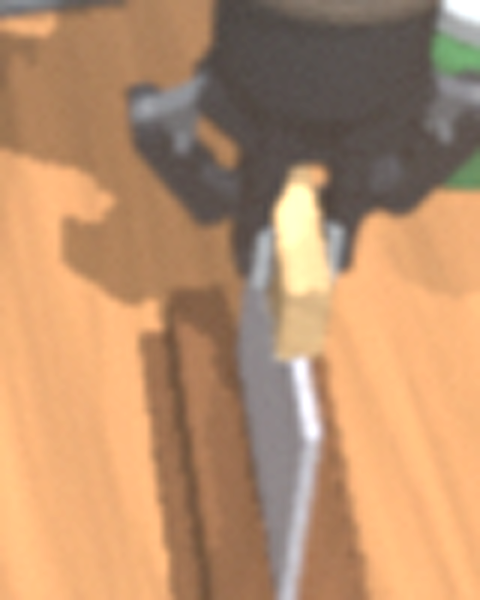

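```bash
python3 - <<'E'
from h import *
ft=grab("top")[1]; fs=grab("side")[1]
print(tri(ft,(55.7,352.9),fs,(149,94)))
R=Ro.from_euler("xyz",[-3.1406,0,2.8238]); p=np.array([.17958,.546,.19847]); print(p+R.apply([0,-.0425,-.013]))
# current: pads centre for z hypotheses
s=bot.get_state();print(s['tcp_pos'],proj(fs,s['tcp_pos']+[0,-.011,0]),proj(fs,s['tcp_pos']+[0,-.011,.03]))
E
python3 look.py top e5 340 140 430 230 7
```

```text
(array([0.16853666, 0.51124018, 0.23447955]), [array([ 0.14901211, -1.0389818 ]), array([-0.66392281, -0.02089872])])
[0.16630404 0.50564036 0.21151218]
[ 0.55875364 -0.17838926  0.14614141] [322.79665584 271.25637509] [323.95458163 263.46490242]
```

View pics/e5.png

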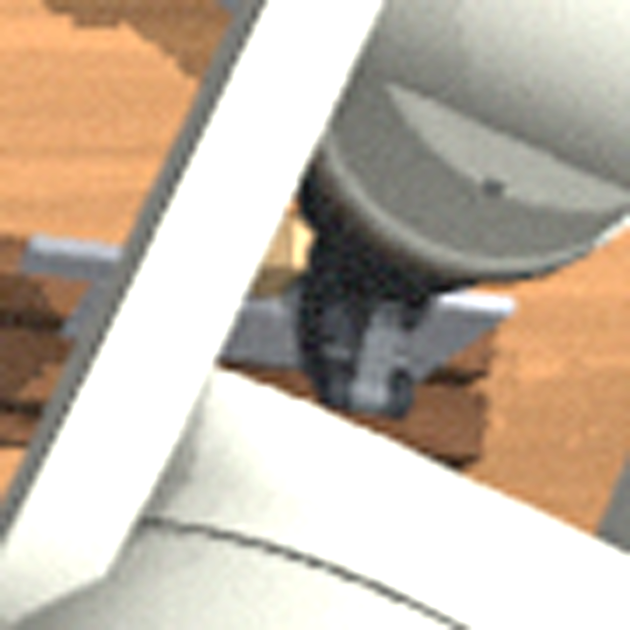

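```bash
python3 - <<'E'
from h import *
goal([.5588,-.1784,.21],82.9);goal([.545,-.05,.21],86);goal([.5385,.055,.20],90)
E
```

```text
shift cm [-0.    0.   -6.39] turn deg [-0.01  0.   -0.06]
shift cm [12.57 -2.97 -6.39] turn deg [-0.01  0.   -3.16]
shift cm [22.9  -4.92 -5.39] turn deg [-0.01  0.   -7.16]
```

```bash
python3 -m handwheel '[[0,0,-1.5,0,0,0,1],[0,0,-3.5,0,0,0,1],[0,0,-5.5,0,0,0,1],[2,-0.5,-6.4,0,0,-1,1],[5,-1.2,-6.4,0,0,-2,1],[8,-1.9,-6.4,0,0,-3,1],[11,-2.6,-6.4,0,0,-4,1],[14,-3.2,-6.4,0,0,-5,1]]'
python3 -c "
from h import *
goal([.5385,.055,.20],90)"
```

```text
t: 9.5
tcp_pos: [0.5441, -0.0344, 0.2114]
eef_rot: [3.141, 0.0, 1.534]
wrist_force: [0.7, 0.4, -3.3]
opening: 0.202
shift cm [ 8.91 -0.89  1.14] turn deg [ 0.02  0.01 -2.13]
```

```bash
python3 -m handwheel '[[2.5,-0.3,0,0,0,-0.7,1],[4.5,-0.5,0,0,0,-1.4,1],[6.5,-0.7,0.3,0,0,-2,1],[8,-0.8,0.7,0,0,-2.1,1],[8.8,-0.9,1.1,0,0,-2.1,1],[8.8,-0.9,1.1,0,0,-2.1,1],[8.8,-0.9,1.1,0,0,-2.1,1],[8.8,-0.9,1.1,0,0,-2.1,1]]'
python3 look.py side f1 230 130 350 230 6;python3 look.py top f2 190 150 310 250 6; python3 -c "
from h import *
print(bot.get_state()['tcp_pos'],bot.get_state()['eef_rot'])"
```

```text
t: 10.3
tcp_pos: [0.5389, 0.0521, 0.1994]
eef_rot: [-3.142, 0.0, 1.569]
wrist_force: [-0.7, 0.7, -1.8]
opening: 0.201
[0.53892    0.0521808  0.19936073] [3.14154446e+00 1.82844674e-04 1.56894767e+00]
```

View pics/f1.png

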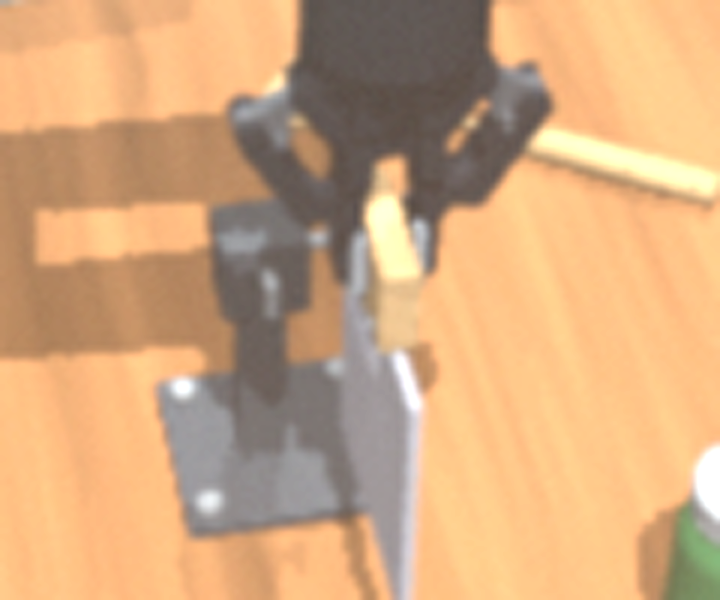

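View pics/f2.png

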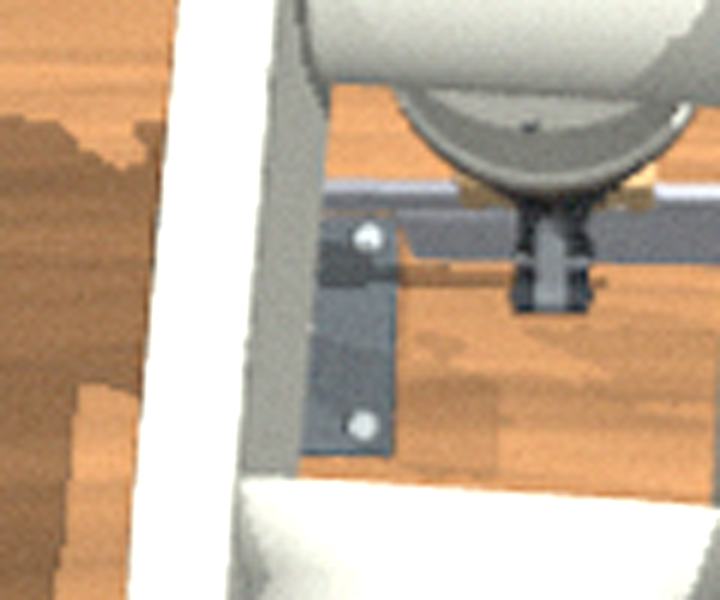

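```bash
python3 look.py side f3 270 160 320 245 7; python3 - <<'E'
from h import *
fs=grab("side")[1]; ft=grab("top")[1]; s=bot.get_state(); g=s["tcp_pos"]+[0,0,.0432]
for nm,d in dict(cl_top=(0,-.068,-.0225),cl_bot=(0,-.068,-.1575),arm_top=(0,.09,-.0225),arm_bot=(0,.09,-.0575),gtop=(0,0,.0225),gne=(0,-.035,.0225),gfe=(0,.035,.0225)).items():
    print(nm,proj(fs,g+np.array(d)).round(1),proj(ft,g+np.array(d)).round(1))
E
```

```text
cl_top [299.  197.3] [314.1 181.6]
cl_bot [296.7 233.1] [310.9 193.4]
arm_top [286.  156.9] [241.8 180.3]
arm_bot [285.7 166.8] [243.5 183.7]
gtop [293.7 165.5] [282.6 176.3]
gne [296.8 174.7] [299.4 176.6]
gfe [290.8 156.6] [265.7 176. ]
```

View pics/f3.png

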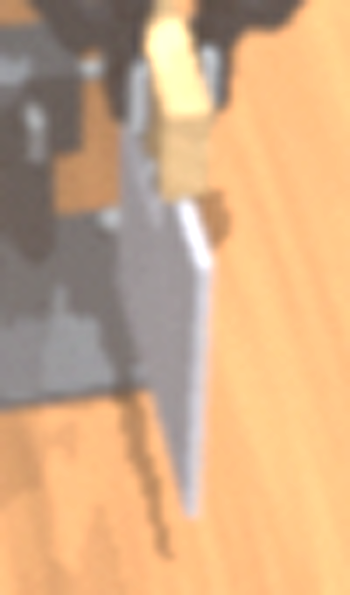

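```bash
python3 - <<'E'
from h import *
fs=grab("side")[1]; ft=grab("top")[1]
a=cv2.imread("pics/top0.png")[:,:,::-1];b=cv2.imread("pics/side0.png")[:,:,::-1]
def show(im,x0,y0,x1,y1):
    g=cv2.cvtColor(np.ascontiguousarray(im[y0:y1,x0:x1]),cv2.COLOR_RGB2HSV); print("cols",x0,x1)
    for v in range(y0,y1): print(v," ".join(f"{g[v-y0,u-x0,1]:3d}/{g[v-y0,u-x0,2]:3d}" for u in range(x0,x1)))
show(a,222,180,236,192); show(b,279,163,290,177)
E
```

```text
cols 222 236
180 144/151 136/157 140/151 136/154 146/152 142/153 140/153 145/153 141/156 137/154 140/157 142/154 141/155 138/157
181 140/151 148/150 141/152 142/153 148/155 144/152 141/154 145/153 144/156 146/155 143/153 144/154 138/157 142/153
182 138/153 141/148 148/155 133/144 122/146 125/147 120/147 121/152 121/147 145/148 148/152 147/149 141/145 142/147
183 145/153 138/140  59/122   6/135   0/147   3/163   5/165   5/164   5/158   2/148  35/139 101/131 140/138 145/144
184 146/154 131/125  12/103  25/104  10/105  18/114  24/118  15/116  20/114  20/125  17/120  57/116 134/141 150/150
185  36/113  30/ 85   3/ 74  25/ 71  16/ 63  16/125  12/150  13/136  12/ 86  11/ 72  22/ 83  37/ 89  82/109  87/111
186  41/ 88  36/ 91  28/ 83  22/ 80  31/ 75  16/140  13/174  14/146  11/ 90  33/ 77  38/ 80  16/ 82  15/ 87   6/ 85
187  29/ 88  28/ 83  27/ 85  22/ 82  20/ 75  16/143  14/178  13/156  17/103  28/ 81  27/ 86  36/ 85  33/ 86  31/ 83
188  22/116  25/ 81  39/ 85  30/ 84  33/ 78  18/143  18/183  13/162  17/107  32/ 80  22/ 82  27/ 86  33/ 85  37/ 83
189  25/ 92  36/ 98  35/103  23/101  27/ 96
[... 905 characters left out ...]
   1/182   6/174   2/158  45/163 104/167 133/172 138/177
170   8/ 96  10/ 99   4/117   3/151   2/158   0/150   9/142  42/153  99/163 133/169 136/176
171  27/ 84  33/ 85  48/100  74/134  78/143  65/134  30/126  45/141 100/158 133/167 138/175
172  42/ 79  45/ 80  89/106 126/152 133/165 112/148  59/122  59/133 109/154 133/165 138/172
173  36/ 78  44/ 81  97/110 132/158 138/176 128/169 103/141 100/138 125/155 136/161 137/169
174  36/ 79  44/ 81  97/110 129/160 138/179 135/179 131/168 132/164 135/163 138/161 137/164
175  39/ 78  44/ 81  97/113 130/161 138/177 137/180 137/179 136/174 137/166 136/161 136/163
176  39/ 79  44/ 81  98/115 131/162 137/177 138/179 137/179 136/174 137/168 138/163 138/161
```

```bash
python3 - <<'E'
from h import *
fs=grab("side")[1]; ft=grab("top")[1]
for x in(.536,.5385,.541):
    r=least_squares(lambda q:[proj(ft,[x,*q])[0]-228.2,proj(fs,[x,*q])[1]-169.45],[.18,.145]).x
    print(x,r,proj(ft,[x,*r]),proj(fs,[x,*r]))
x,y,z=.5385,*r
for X in(.5325,.5445,.5485): print(X,"top",proj(ft,[X,y,z]).round(1),proj(ft,[X,y,z+.012]).round(1),"side",proj(fs,[X,y,z]).round(1),proj(fs,[X,y,z+.012]).round(1),proj(fs,[X,y,z-.012]).round(1))
# collar top: z+16, x -6..-50, y±18
for dx in(-.006,-.05):
  for dy in(-.018,.018): print("collar",proj(ft,[x+dx,y+dy,z+.016]).round(1),proj(fs,[x+dx,y+dy,z+.016]).round(1),proj(fs,[x+dx,y+dy,z-.03]).round(1))
for dx in(.035,-.075):
  for dy in(-.055,.055): print("foot",proj(ft,[x+dx,y+dy,.01]).round(1),proj(fs,[x+dx,y+dy,.01]).round(1),proj(fs,[x+dx,y+dy,0]).round(1))
E
```

```text
0.536 [0.18353548 0.14068852] [228.2        188.61220348] [281.51526265 169.45      ]
0.5385 [0.18371462 0.14014537] [228.2        187.62670834] [282.34292919 169.45      ]
0.541 [0.18389376 0.13960222] [228.2        186.64298703] [283.16950227 169.45      ]
0.5325 top [228.1 190.1] [227.3 189.1] side [280.3 169.8] [280.4 166.6] [280.2 172.9]
0.5445 top [228.3 185.2] [227.5 184.1] side [284.3 169.3] [284.4 166.2] [284.3 172.4]
0.5485 top [228.3 183.6] [227.6 182.5] side [285.7 169.1] [285.8 166. ] [285.6 172.2]
collar [234.7 188.9] [281.6 169.6] [281.3 181.5]
collar [219.4 188.7] [279.2 161.6] [279.  173.5]
collar [234.  207.5] [266.4 171.5] [266.6 183.4]
collar [218.6 207.2] [264.3 163.4] [264.5 175.3]
foot [255.9 185.1] [296.4 212. ] [296.2 214.3]
foot [215.3 184.4] [288.9 187.7] [288.8 189.9]
foot [254.6 225.7] [260.8 216.8] [260.9 219. ]
foot [213.4 224.8] [255.3 191.9] [255.4 194.2]
```

Projected shield edges match the side view to 0.3 px, and the top view to about 0.5 px, so the shield hangs vertical and the cameras agree with the robot. Stud estimate: x=0.5385, y≈0.18, z≈0.14–0.148. I'll bring the overhanging arm over the stud's neck from above.

```bash
python3 -m handwheel '[[1,-0.02,0,0,0,0,1],[2.5,-0.05,0,0,0,0,1],[4,-0.05,0,0,0,0,1],[5,-0.05,0,0,0,0,1],[5.3,-0.05,0.2,0,0,0,1],[5.3,-0.05,0.6,0,0,0,1],[5.3,-0.05,0.8,0,0,0,1],[5.3,-0.05,0.8,0,0,0,1]]'
python3 look.py side g1 250 130 330 215 7;python3 look.py top g2 190 150 310 250 6; python3 -c "
from h import *
print(bot.get_state()['tcp_pos'],bot.get_state()['eef_rot'])"
```

```text
t: 11.55
tcp_pos: [0.5382, 0.1054, 0.1907]
eef_rot: [-3.141, 0.0, 1.569]
wrist_force: [-0.7, -0.3, -2.6]
opening: 0.207
[0.53839799 0.10539622 0.19119507] [-3.14148230e+00  1.63679437e-04  1.56917327e+00]
```

View pics/g1.png

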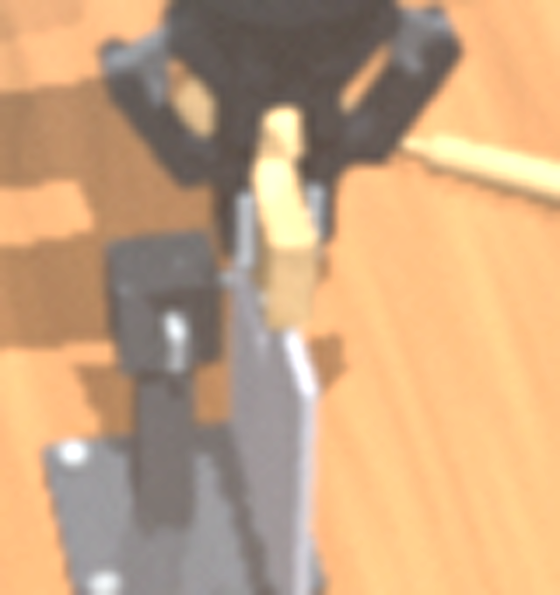

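View pics/g2.png

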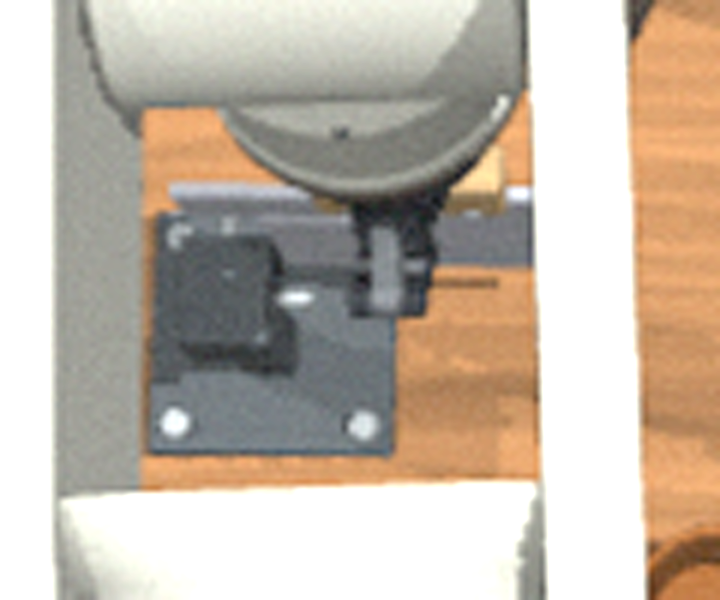

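```bash
python3 - <<'E'
from h import *
im,ft=grab("top"); fs=grab("side")[1]; s=bot.get_state(); g=s["tcp_pos"]+[0,0,.0432]; print(s["tcp_pos"],s["wrist_force"])
for nm,d in dict(t1=(-.0025,.08,-.0225),t2=(.0025,.08,-.0225),b=(-.0025,.08,-.0575),tip=(0,.09,-.0225),tipb=(0,.09,-.0575),gne1=(.009,-.035,.0225),gne2=(-.009,-.035,.0225)).items(): print(nm,proj(ft,g+np.array(d)).round(2))
g=cv2.cvtColor(im,cv2.COLOR_RGB2GRAY)
for u in(220,222,224,226,232,235,238): print(u,[int(x) for x in g[176:192,u]])
for v in(181,182,183): print(v,[int(x) for x in g[v,212:226]])
E
```

```text
[0.53845147 0.10548527 0.19136416] [ 0.58001715  0.36277728 -2.53921182]
t1 [222.72 182.1 ]
t2 [222.82 179.89]
b [225.09 185.42]
tip [218.27 180.92]
tipb [220.8  184.27]
gne1 [274.11 173.03]
gne2 [273.9  181.41]
220 [109, 114, 112, 107, 121, 131, 102, 69, 70, 78, 55, 89, 112, 78, 64, 56]
222 [109, 114, 110, 109, 120, 131, 110, 77, 68, 73, 76, 80, 75, 51, 48, 55]
224 [105, 116, 110, 110, 121, 128, 112, 72, 66, 69, 74, 76, 77, 64, 48, 45]
226 [112, 115, 118, 111, 123, 127, 107, 74, 66, 68, 73, 72, 72, 57, 50, 50]
232 [61, 90, 116, 112, 121, 128, 110, 75, 65, 66, 77, 77, 79, 48, 40, 36]
235 [101, 86, 56, 90, 113, 127, 116, 82, 63, 77, 94, 77, 69, 68, 52, 29]
238 [76, 81, 100, 70, 40, 116, 121, 79, 69, 79, 94, 77, 71, 68, 70, 68]
181 [98, 87, 98, 110, 107, 106, 125, 133, 131, 131, 131, 128, 128, 131]
182 [98, 102, 105, 108, 109, 109, 100, 96, 102, 110, 110, 107, 112, 110]
183 [102, 105, 112, 115, 109, 112, 101, 77, 69, 79, 77, 77, 72, 73]
```

```bash
python3 -m handwheel '[[0,-0.02,0.2,0,0,0,1],[0,-0.04,0.4,0,0,0,1],[0,-0.04,0.6,0,0,0,1],[0,-0.04,0.8,0,0,0,1],[0,-0.04,1.0,0,0,0,1],[0,-0.04,1.1,0,0,0,1],[0,-0.04,1.2,0,0,0,1],[0,-0.04,1.2,0,0,0,1]]'
python3 -m handwheel '[[0,0,0.1,0,0,0,1],[0,0,0.2,0,0,0,1],[0,0,0.3,0,0,0,1],[0,0,0.4,0,0,0,1],[0,0,0.45,0,0,0,1],[0,0,0.5,0,0,0,1],[0,0,0.5,0,0,0,1],[0,0,0.5,0,0,0,1]]'
```

```text
t: 12.55
tcp_pos: [0.5379, 0.1058, 0.1791]
eef_rot: [-3.141, 0.0, 1.57]
wrist_force: [0.8, -0.2, -2.5]
opening: 0.202
t: 13.35
tcp_pos: [0.538, 0.1058, 0.1742]
eef_rot: [-3.142, 0.0, 1.57]
wrist_force: [0.0, -0.3, -3.2]
opening: 0.2
```

```bash
python3 look.py top h1 205 170 265 215 12;python3 look.py side h2 260 145 315 200 10
```

```text
(no output)
```

View pics/h1.png

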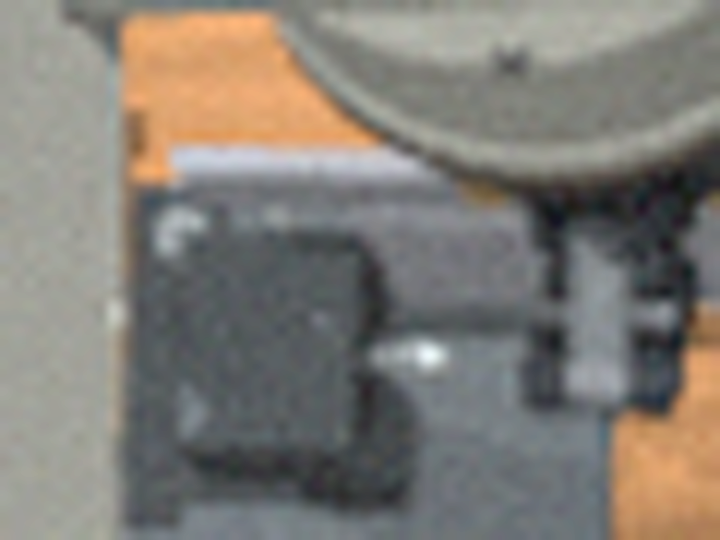

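View pics/h2.png

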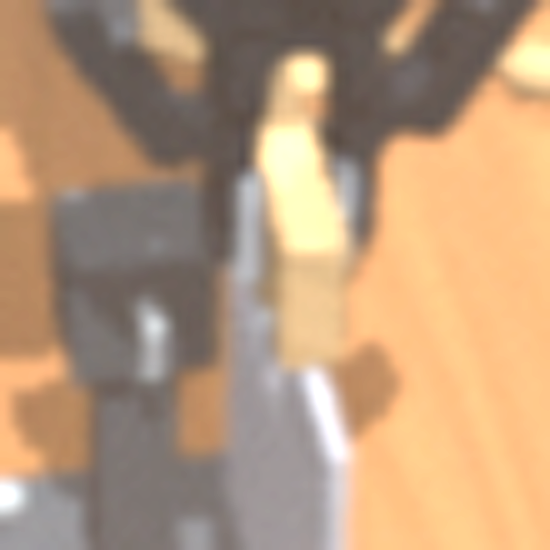

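```bash
python3 -m handwheel '[[0,0,0.05,0,0,0,1],[0,0,0.1,0,0,0,1],[0,0,0.15,0,0,0,1],[0,0,0.2,0,0,0,1],[0,0,0.25,0,0,0,1],[0,0,0.3,0,0,0,1],[0,0,0.35,0,0,0,1],[0,0,0.35,0,0,0,1]]'
python3 -m handwheel '[[0,0,0.05,0,0,0,1],[0,0,0.1,0,0,0,1],[0,0,0.15,0,0,0,1],[0,0,0.2,0,0,0,1],[0,0,0.25,0,0,0,1],[0,0,0.3,0,0,0,1],[0,0,0.3,0,0,0,1],[0,0,0.3,0,0,0,1]]'
```

```text
t: 14.25
tcp_pos: [0.5379, 0.1058, 0.1706]
eef_rot: [-3.141, 0.0, 1.57]
wrist_force: [-0.5, 0.7, -3.2]
opening: 0.199
t: 15.05
tcp_pos: [0.538, 0.1058, 0.1677]
eef_rot: [-3.142, 0.0, 1.57]
wrist_force: [0.4, -0.1, -1.8]
opening: 0.2
```

```bash
python3 -m handwheel '[[0,0,0.05,0,0,0,1],[0,0,0.1,0,0,0,1],[0,0,0.15,0,0,0,1],[0,0,0.2,0,0,0,1],[0,0,0.25,0,0,0,1],[0,0,0.3,0,0,0,1],[0,0,0.3,0,0,0,1],[0,0,0.3,0,0,0,1]]'
```

```text
t: 15.85
tcp_pos: [0.538, 0.1058, 0.1647]
eef_rot: [-3.142, 0.0, 1.57]
wrist_force: [0.2, 0.2, -2.6]
opening: 0.199
```

```bash
python3 -m handwheel '[[0,0,0.05,0,0,0,1],[0,0,0.1,0,0,0,1],[0,0,0.15,0,0,0,1],[0,0,0.2,0,0,0,1],[0,0,0.2,0,0,0,1],[0,0,0.2,0,0,0,1],[0,0,0.2,0,0,0,1],[0,0,0.2,0,0,0,1]]'
```

```text
t: 16.65
tcp_pos: [0.538, 0.1058, 0.1628]
eef_rot: [3.142, 0.0, 1.57]
wrist_force: [-0.2, -0.2, -3.2]
opening: 0.202
```

```bash
python3 -m handwheel '[[0,0,0.05,0,0,0,1],[0,0,0.1,0,0,0,1],[0,0,0.15,0,0,0,1],[0,0,0.2,0,0,0,1],[0,0,0.2,0,0,0,1],[0,0,0.2,0,0,0,1],[0,0,0.2,0,0,0,1],[0,0,0.2,0,0,0,1]]'
```

```text
t: 17.45
tcp_pos: [0.538, 0.1058, 0.1607]
eef_rot: [-3.142, 0.0, 1.57]
wrist_force: [0.1, -0.9, -2.3]
opening: 0.199
```

```bash
python3 -m handwheel '[[0,0,0.05,0,0,0,1],[0,0,0.1,0,0,0,1],[0,0,0.15,0,0,0,1],[0,0,0.2,0,0,0,1],[0,0,0.2,0,0,0,1],[0,0,0.2,0,0,0,1],[0,0,0.2,0,0,0,1],[0,0,0.2,0,0,0,1]]'
```

```text
t: 18.25
tcp_pos: [0.5383, 0.1056, 0.1596]
eef_rot: [3.14, 0.0, 1.57]
wrist_force: [-2.7, -3.9, 9.1]
opening: 0.198
```

```bash
python3 -m handwheel '[[0,0,-0.1,0,0,0,1],[0,0,-0.2,0,0,0,1],[0,0,-0.25,0,0,0,1],[0.3,0,-0.25,0,0,0,1],[0.6,0,-0.25,0,0,0,1],[0.8,0,-0.25,0,0,0,1],[0.8,0,-0.25,0,0,0,1],[0.8,0,-0.25,0,0,0,1]]' 100
python3 look.py top i1 205 170 265 215 12;python3 look.py side i2 260 145 315 200 10
```

```text
t: 19.05
tcp_pos: [0.5379, 0.1139, 0.1611]
eef_rot: [-3.141, 0.0, 1.57]
wrist_force: [0.9, 0.1, -2.8]
opening: 0.195
```

View pics/i1.png

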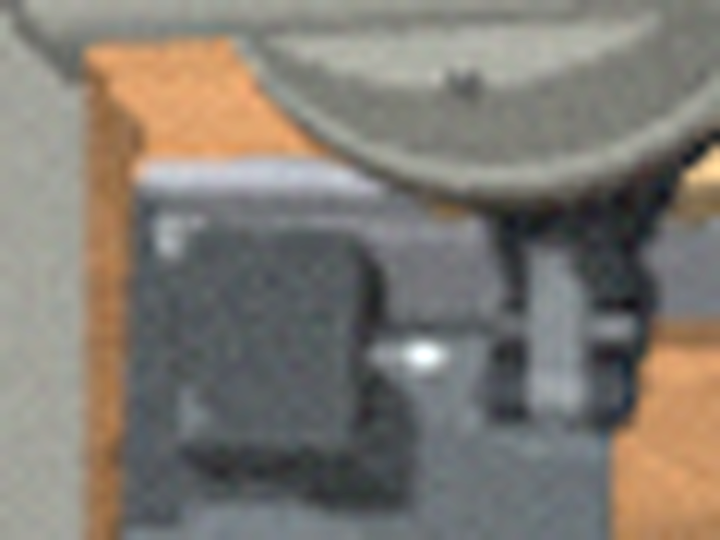

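View pics/i2.png

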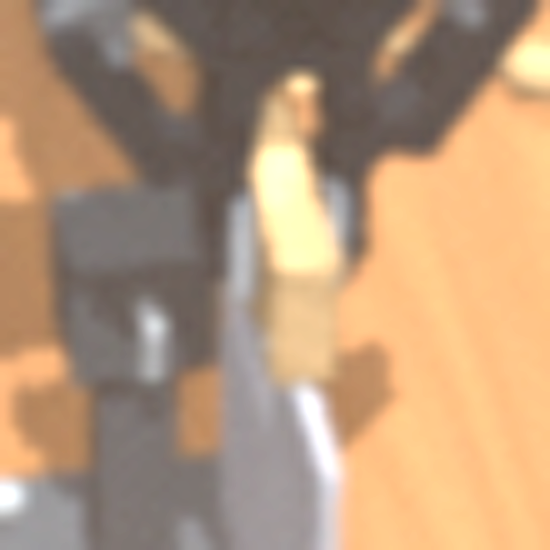

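```bash
python3 -m handwheel '[[0.2,0,0,0,0,0,1],[0.4,0,0,0,0,0,1],[0.6,0,0,0,0,0,1],[0.8,0,0,0,0,0,1],[1,0,0,0,0,0,1],[1.2,0,0,0,0,0,1],[1.4,0,0,0,0,0,1],[1.4,0,0,0,0,0,1]]'
```

```text
t: 19.95
tcp_pos: [0.5379, 0.128, 0.1612]
eef_rot: [-3.141, 0.0, 1.57]
wrist_force: [1.7, 1.1, -3.2]
opening: 0.193
```

```bash
python3 -m handwheel '[[0.2,0,0,0,0,0,1],[0.4,0,0,0,0,0,1],[0.6,0,0,0,0,0,1],[0.8,0,0,0,0,0,1],[1,0,0,0,0,0,1],[1.2,0,0,0,0,0,1],[1.2,0,0,0,0,0,1],[1.2,0,0,0,0,0,1]]'
```

```text
t: 20.75
tcp_pos: [0.538, 0.1398, 0.1612]
eef_rot: [-3.141, 0.0, 1.57]
wrist_force: [0.8, -0.4, -3.3]
opening: 0.195
```

```bash
python3 -m handwheel '[[0.2,0,0,0,0,0,1],[0.4,0,0,0,0,0,1],[0.6,0,0,0,0,0,1],[0.8,0,0,0,0,0,1],[1,0,0,0,0,0,1],[1.2,0,0,0,0,0,1],[1.2,0,0,0,0,0,1],[1.2,0,0,0,0,0,1]]'
```

```text
t: 21.55
tcp_pos: [0.538, 0.1518, 0.1612]
eef_rot: [-3.142, 0.0, 1.57]
wrist_force: [0.6, 0.2, -2.2]
opening: 0.196
```

```bash
python3 look.py top j1 205 160 285 220 9;python3 look.py side j2 250 135 320 205 8
```

```text
(no output)
```

View pics/j1.png

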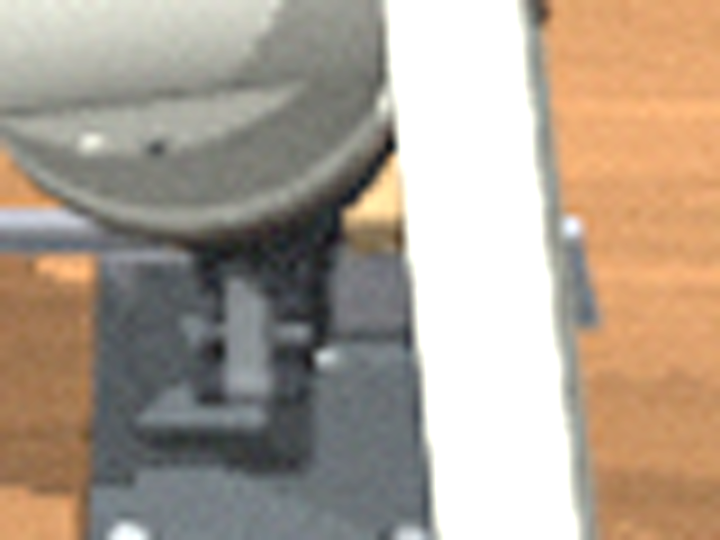

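View pics/j2.png

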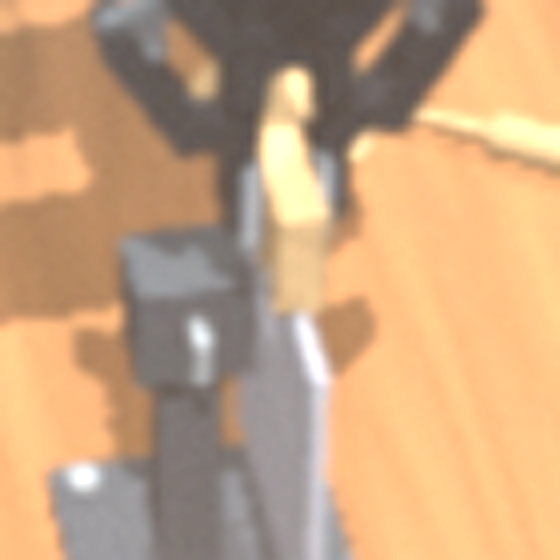

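```bash
python3 - <<'E'
from h import *
fs=grab("side")[1]
for z in(.161,.175,.185,.19,.195): print(z,proj(fs,[.527,.141,z]).round(1))
E
```

```text
0.161 [281.4 174.1]
0.175 [281.5 170.4]
0.185 [281.6 167.6]
0.19 [281.6 166.2]
0.195 [281.6 164.8]
```

```bash
python3 -m handwheel '[[0.2,0,0,0,0,0,1],[0.4,0,0,0,0,0,1],[0.6,0,0,0,0,0,1],[0.8,0,0,0,0,0,1],[1,0,0,0,0,0,1],[1.2,0,0,0,0,0,1],[1.4,0,0,0,0,0,1],[1.4,0,0,0,0,0,1]]'
```

```text
t: 22.5
tcp_pos: [0.538, 0.166, 0.1612]
eef_rot: [-3.142, 0.0, 1.57]
wrist_force: [-0.0, 0.2, -2.9]
opening: 0.199
```

```bash
python3 -m handwheel '[[0.2,0,0,0,0,0,1],[0.4,0,0,0,0,0,1],[0.6,0,0,0,0,0,1],[0.8,0,0,0,0,0,1],[1,0,0,0,0,0,1],[1.1,0,0,0,0,0,1],[1.2,0,0,0,0,0,1],[1.2,0,0,0,0,0,1]]'
```

```text
t: 23.3
tcp_pos: [0.538, 0.1779, 0.1612]
eef_rot: [-3.142, 0.0, 1.57]
wrist_force: [0.0, -0.3, -3.0]
opening: 0.199
```

Sliding is free, with no rubbing on the roof or floor of the slot. Now slow steps to feel the closed end.

```bash
python3 -m handwheel '[[0.1,0,0,0,0,0,1],[0.2,0,0,0,0,0,1],[0.3,0,0,0,0,0,1],[0.4,0,0,0,0,0,1],[0.5,0,0,0,0,0,1],[0.55,0,0,0,0,0,1],[0.6,0,0,0,0,0,1],[0.6,0,0,0,0,0,1]]'
```

```text
t: 24.1
tcp_pos: [0.538, 0.1838, 0.1612]
eef_rot: [-3.142, 0.0, 1.57]
wrist_force: [0.1, -0.1, -2.2]
opening: 0.199
```

```bash
python3 -m handwheel '[[0.05,0,0,0,0,0,1],[0.1,0,0,0,0,0,1],[0.15,0,0,0,0,0,1],[0.15,0,0,0,0,0,1],[0.15,0,0,0,0,0,1],[0.15,0,0,0,0,0,1],[0.15,0,0,0,0,0,1],[0.15,0,0,0,0,0,1]]'
```

```text
t: 24.9
tcp_pos: [0.5381, 0.1849, 0.1612]
eef_rot: [-3.142, 0.001, 1.57]
wrist_force: [-0.4, -5.8, -3.0]
opening: 0.197
```

```bash
python3 -m handwheel '[[-0.15,0,0,0,0,0,1],[-0.25,0,0,0,0,0,1],[-0.25,0,0.1,0,0,0,1],[-0.25,0,0.25,0,0,0,1],[-0.25,0,0.4,0,0,0,1],[-0.25,0,0.5,0,0,0,1],[-0.25,0,0.6,0,0,0,1],[-0.25,0,0.6,0,0,0,1]]'
```

```text
t: 25.7
tcp_pos: [0.538, 0.1828, 0.155]
eef_rot: [-3.141, 0.0, 1.57]
wrist_force: [-0.8, -0.2, -3.3]
opening: 0.197
```

```bash
python3 -m handwheel '[[0,0,0.05,0,0,0,1],[0,0,0.1,0,0,0,1],[0,0,0.15,0,0,0,1],[0,0,0.2,0,0,0,1],[0,0,0.2,0,0,0,1],[0,0,0.2,0,0,0,1],[0,0,0.2,0,0,0,1],[0,0,0.2,0,0,0,1]]'
```

```text
t: 26.5
tcp_pos: [0.538, 0.1828, 0.1532]
eef_rot: [-3.142, 0.0, 1.57]
wrist_force: [1.1, -0.1, -3.4]
opening: 0.195
```

```bash
python3 -m handwheel '[[0,0,0.03,0,0,0,1],[0,0,0.06,0,0,0,1],[0,0,0.1,0,0,0,1],[0,0,0.1,0,0,0,1],[0,0,0.1,0,0,0,1],[0,0,0.1,0,0,0,1],[0,0,0.1,0,0,0,1],[0,0,0.1,0,0,0,1]]'
```

```text
t: 27.3
tcp_pos: [0.5381, 0.1828, 0.1524]
eef_rot: [3.141, 0.0, 1.57]
wrist_force: [-1.2, -0.7, 3.6]
opening: 0.195
```

```bash
python3 -m handwheel '[[0,0,0.03,0,0,0,1],[0,0,0.05,0,0,0,1],[0,0,0.05,0,0,0,1],[0,0,0.05,0,0,0,1],[0,0,0.05,0,0,0,1],[0,0,0.05,0,0,0,1],[0,0,0.05,0,0,0,1],[0,0,0.05,0,0,0,1]]'
```

```text
t: 28.1
tcp_pos: [0.5382, 0.1828, 0.1523]
eef_rot: [3.141, -0.0, 1.57]
wrist_force: [-2.0, -0.4, 8.2]
opening: 0.198
```

```bash
python3 -m handwheel '[[0,0,-0.03,0,0,0,1],[0,0,-0.05,0,0,0,1],[0,0,-0.05,0,0,0,1],[0,0,-0.05,0,0,0,1],[0,0,-0.05,0,0,0,0.62],[0,0,-0.05,0,0,0,0.6],[0,0,-0.05,0,0,0,0.58],[0,0,-0.05,0,0,0,0.58]]' 20
```

```text
t: 28.9
tcp_pos: [0.5382, 0.1828, 0.1521]
eef_rot: [3.141, 0.0, 1.57]
wrist_force: [1.8, 0.1, 2.1]
opening: 0.212
```

```bash
python3 -m handwheel '[[0,0,0,0,0,0,0.57],[0,0,0,0,0,0,0.56],[0,0,0,0,0,0,0.55],[0,0,0,0,0,0,0.54],[0,0,0,0,0,0,0.53],[0,0,0,0,0,0,0.51],[0,0,0,0,0,0,0.49],[0,0,0,0,0,0,0.47]]'
python3 look.py top k1 205 160 325 240 6;python3 look.py side k2 250 135 320 220 7
```

```text
t: 29.7
tcp_pos: [0.5381, 0.1828, 0.1522]
eef_rot: [-3.142, 0.0, 1.57]
wrist_force: [0.2, -0.0, -0.0]
opening: 0.263
```

View pics/k1.png

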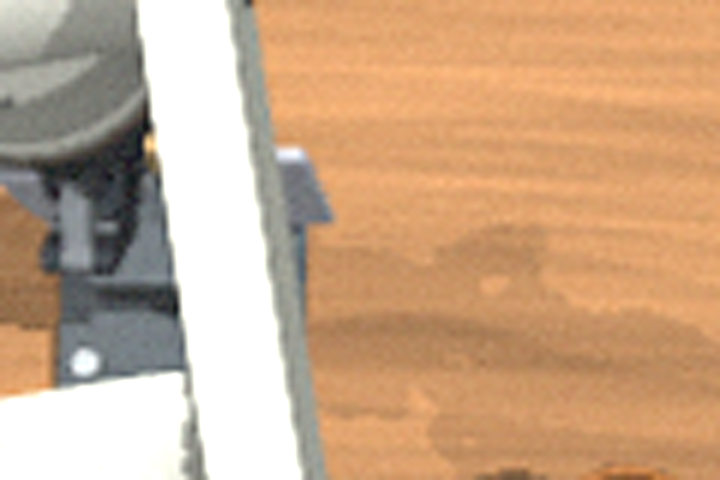

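View pics/k2.png

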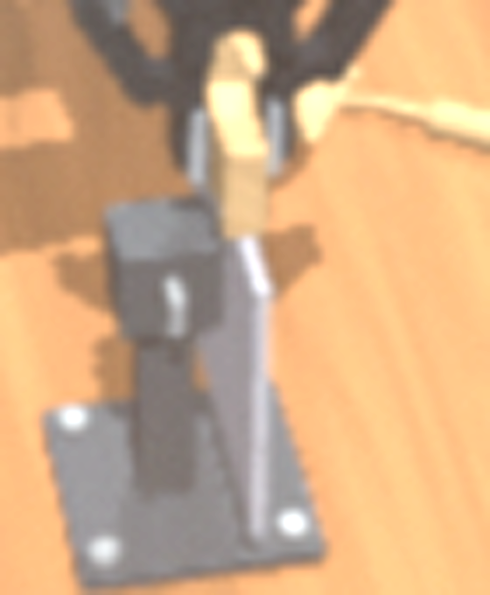

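```bash
python3 -m handwheel '[[0,0,0,0,0,0,0.4],[0,0,0,0,0,0,0.35],[0,0,0,0,0,0,0.3],[0,0,0,0,0,0,0.2],[0,0,0,0,0,0,0.1],[0,0,0,0,0,0,0],[0,0,0,0,0,0,0],[0,0,0,0,0,0,0]]'
python3 -m handwheel '[[0,0,-0.5,0,0,0,0],[0,0,-1.5,0,0,0,0],[0,0,-2.5,0,0,0,0],[0,0,-3.5,0,0,0,0],[0,0,-4.5,0,0,0,0],[0,0,-6,0,0,0,0],[0,0,-7.5,0,0,0,0],[0,0,-9,0,0,0,0]]'
python3 look.py side l1 230 120 330 220 6
```

```text
t: 30.6
tcp_pos: [0.538, 0.1828, 0.1522]
eef_rot: [-3.142, 0.0, 1.57]
wrist_force: [0.2, 0.4, 0.2]
opening: 0.503
t: 31.4
tcp_pos: [0.5381, 0.1828, 0.2438]
eef_rot: [3.141, -0.0, 1.57]
wrist_force: [0.3, -0.3, 1.0]
opening: 0.494
```

View pics/l1.png

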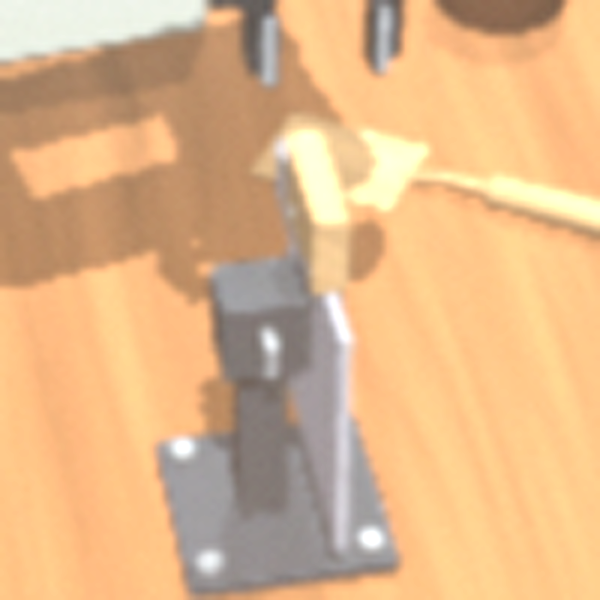

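```bash
python3 -m handwheel '[[0,0,-3,0,0,0,-0.5],[0,0,-6,0,0,0,-1],[0,-1,-9,0,0,0,-1],[0,-4,-10,0,0,0,-1],[0,-8,-10,0,0,0,-1],[0,-12,-10,0,0,0,-1],[0,-15,-10,0,0,0,-1],[0,-15,-10,0,0,0,-1]]'
python3 - <<'E'
from h import *
fs=0
for n,b,s in(("side",(230,120,330,220),6),("top",(190,140,330,250),5.5)):
    im,f=grab(n); cv2.imwrite(f"pics/m_{n}.png",cv2.convertScaleAbs(cv2.resize(im[b[1]:b[3],b[0]:b[2],::-1],None,fx=s,fy=s,interpolation=cv2.INTER_CUBIC),alpha=1.4,beta=20))
    cv2.imwrite(f"pics/full_{n}.png",im[:,:,::-1])
    g=np.array([.538,.1828,.1522+.0432])
    for nm,d in dict(cl_top=(0,-.068,-.0225),cl_bot=(0,-.068,-.1575),arm_top=(0,.09,-.0225),mouthbot=(0,.062,-.1575),gne=(0,-.035,.0225),gfe=(0,.035,.0225)).items(): print(n,nm,((proj(f,g+np.array(d))-b[:2]+.5)*s).round(0))
E
```

```text
t: 32.25
tcp_pos: [0.3854, 0.1831, 0.3438]
eef_rot: [3.139, -0.001, 1.571]
wrist_force: [-0.1, 0.8, 0.6]
opening: 1.001
side cl_top [347. 343.]
side cl_bot [340. 546.]
side arm_top [282. 135.]
side mouthbot [290. 372.]
side gne [335. 221.]
side gfe [305. 128.]
top cl_top [366. 253.]
top cl_bot [388. 312.]
top arm_top [ -9. 246.]
top mouthbot [116. 307.]
top gne [275. 228.]
top gfe [100. 225.]
```

View pics/m_side.png

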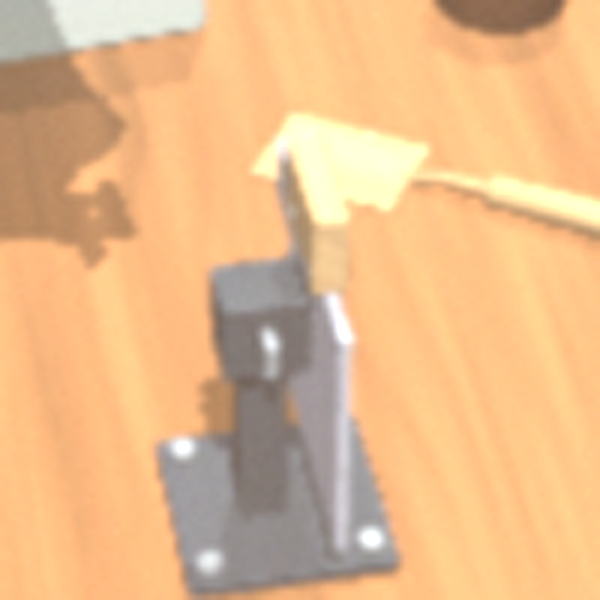

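View pics/m_top.png

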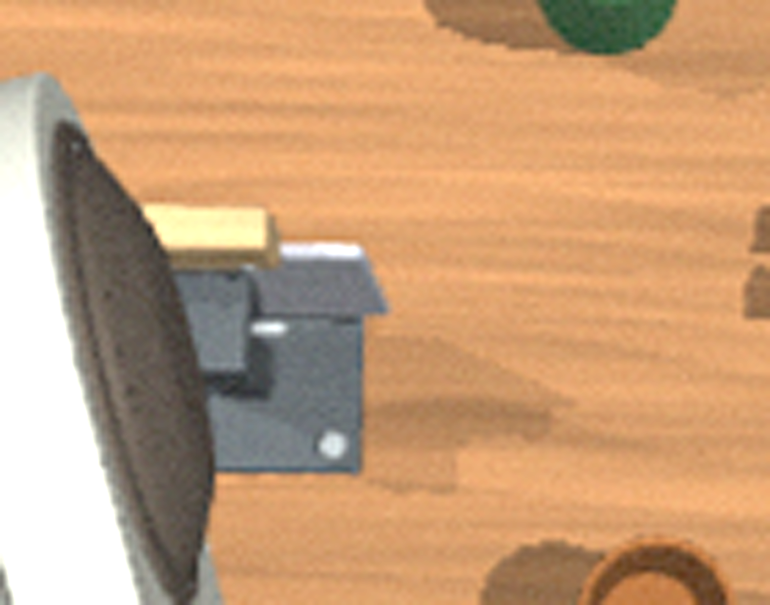

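View pics/full_top.png

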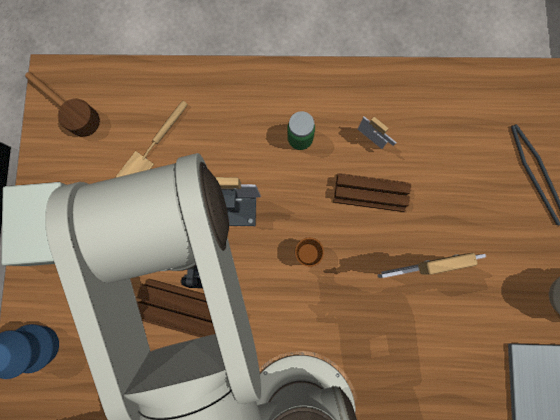

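```bash
python3 -m handwheel '[[-6,0,0,0,0,0,-1],[-12,0,0,0,0,0,-1],[-16,0,0,0,0,0,-1],[-20,0,0,0,0,0,-1],[-20,0,0,0,0,0,-1],[-20,0,0,0,0,0,-1],[-20,0,0,0,0,0,-1],[-20,0,0,0,0,0,-1]]'
python3 - <<'E'
from h import *
old=cv2.imread("pics/full_side.png"); im,f=grab("side"); new=im[:,:,::-1]
r=(slice(135,215),slice(270,295)); print(cv2.absdiff(old,new)[r].max(), cv2.absdiff(old,new)[r].mean())
im2,ft=grab("top"); cv2.imwrite("pics/n_top.png",cv2.convertScaleAbs(cv2.resize(im2[150:240,190:290,::-1],None,fx=7,fy=6.6,interpolation=cv2.INTER_CUBIC),alpha=1.4,beta=20))
cv2.imwrite("pics/n_side.png",new)
o=cv2.imread("pics/side0.png")
for nm,b in dict(jar=(338,200,372,248),tumbler=(228,230,262,270),paddle=(272,138,352,165)).items():
    d=cv2.absdiff(o,new)[b[1]:b[3],b[0]:b[2]]; print(nm,d.mean().round(2),d.max())
E
```

```text
t: 33.15
tcp_pos: [0.3881, -0.0159, 0.3422]
eef_rot: [-3.141, -0.0, 1.572]
wrist_force: [-0.0, -0.1, 0.0]
opening: 0.999
5 1.1091666666666666
jar 2.81 7
tumbler 2.34 23
paddle 5.35 108
```

View pics/n_top.png

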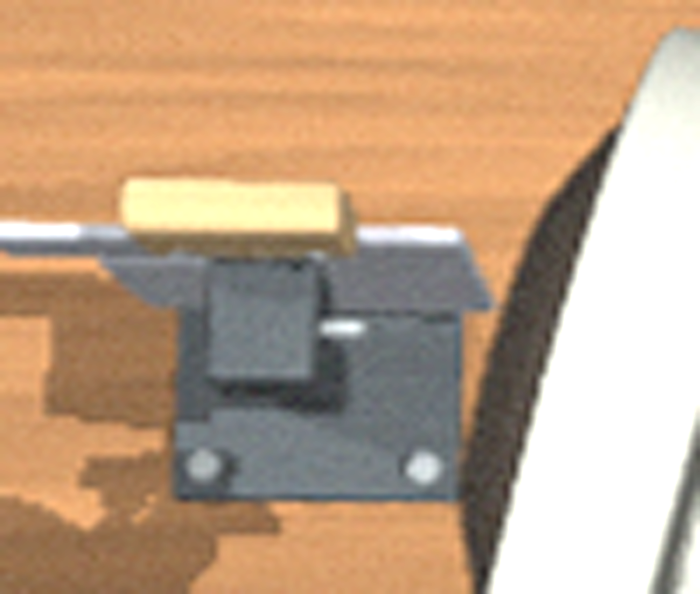

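View pics/n_side.png

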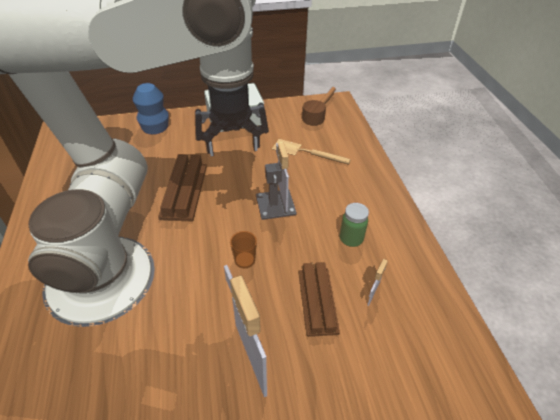

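```bash
python3 -c "
from bench import bot
print(bot.get_state()['t']); print(bot.hand_in())"
```

```text
33.25
the job is handed in; nothing more can be done
None
```

The shield is hanging on the stud, and I handed the job in at about 33 s, with the gripper clear and open.

**What I did**
- I gripped the middle-sized shield from above, lifted it out of the smaller rest, and brought its overhanging arm down over the stud's neck. Light contact there put the stud's axis at about z = 0.142 m.
- I raised the shield about 1 mm and slid it sideways without rubbing until I felt the slot's closed end (about 6 N).
- I backed off 2 mm to centre the notch, lowered it until the stud took the weight (contact force up to about 11 N), let go and withdrew.

**Last checks**
- **Hanging still:** two side pictures 0.9 s apart differ by at most 5 grey levels at the shield.
- **Straight:** the shield's edges lie within about 1.2 px of where they should be. I saw no consistent tilt in its plane. The top view shows it turned about 0.8° about the vertical.
- **Bystanders:** comparing pictures from before and after, the jar and tumbler show essentially no change. The paddle area does differ, because the hanging shield now covers part of it; by eye the paddle is where it was.
- **Robot:** the wrist force reads about zero, so the robot is touching nothing.

**What disagreed**
- **Fingertips:** in both cameras they appeared about 30 mm higher than the reported TCP, so I took grasp height and clearances from the pictures.
- **Camera mismatch:** the two views differed by 5–7 mm on some positions. I relied on touch for the stud's height and the closed end.

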